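# Pack the profile plates back into their tray

## Task

One plate, the bar, is already home at one end of the tray. Pack the other three (L-plate, small angle and C-plate) in with it so that all four lie flat on the tray's floor side by side, turned so that they fit together and fill it, with the plate at the other end tucked under its lip like the bar. Set each plate down gently rather than dropping it, let go of everything, and do not push or knock over the stand, the cylinder, the bottle or the V-block.

Things in the scene. Friction and masses are not known exactly. Their poses are not given: they have to be found in the camera images.
- ell_grip (a point): L-plate: aluminium plate 8 mm thick with an upright 18 x 18 mm black post square to its edges, 52 mm high over all. Point: on the post's axis, 40 mm above the underside; z = plate's upward normal. From the post's axis the plate covers (mm) x -18.5..18.5, y -58.5..58.5 and x 18.5..58.5, y 21.5..58.5. 0.16 kg. Starts on the sloping rest, +x up the slope, long edge on the ledge.
- angle_grip (a point): Small angle: aluminium plate 8 mm thick with an upright 18 x 18 mm black post square to its edges, 52 mm high over all. Point: on the post's axis, 40 mm above the underside; z = plate's upward normal. From the post's axis the plate covers (mm) x -18.5..18.5, y -18.5..58.5 and x 18.5..58.5, y -18.5..18.5. 0.13 kg. Starts on the sloping rest beside the L-plate, +x up the slope.
- cee_grip (a point): C-plate: aluminium plate 8 mm thick with an upright 18 x 18 mm black post square to its edges, 52 mm high over all. Point: on the post's axis, 40 mm above the underside; z = plate's upward normal. From the post's axis the plate covers (mm) x -18.5..18.5, y -58.5..58.5, and arms x 18.5..58.5 at y 21.5..58.5 and y -58.5..-21.5. 0.2 kg. Starts on the mat, any yaw.
- bar_grip (a point): Bar: aluminium plate 8 mm thick with an upright 18 x 18 mm black post square to its edges, 52 mm high over all. Point: on the post's axis, 40 mm above the underside; z = plate's upward normal. From the post's axis the plate covers (mm) x -18.5..18.5, y -58.5..58.5. 0.13 kg. Starts already seated in the tray, across its +y end under that lip, post at tray x 0, y 80.
- tray: Fixed tray, origin centre of underside, floor 5 mm up. Inside 123 (x) by 203 mm (y), walls 6 mm thick; side walls 12 mm above the floor. Its y ends are 17 mm high with a lip overhanging the floor 8 mm: 13 mm free under it, 187 mm clear between lips. The plates fill it as 40 mm squares, 3 along x by 5 along y, 3 mm between plates.
- rest: Fixed steel rest holding two plates. Origin: centre of underside. Face slopes 30 degrees, rising to its +x, which points roughly towards the robot; 100 mm along the slope, 280 mm wide along y, its middle 75 mm up; ledge 10 mm high along its lower edge. The plates lie flat on it, so their posts lean 30 degrees towards its -x (away from the robot).
- mat: Flat black rubber mat fixed to the bench, 170 (x) by 280 mm (y), 4 mm thick; origin at the centre of its underside.
- stand: Bystander: dial-gauge stand, steel base 70 x 60 mm, 135 mm high, with a dial on a short arm; origin at the centre of its underside.
- square: Bystander: plain steel cylinder 50 mm across and 100 mm high, standing; origin at the centre of its underside.
- bottle: Bystander: white bottle 56 mm across and 120 mm high, standing; origin at the centre of its underside.
- vblock: Bystander: steel V-block about 60 x 50 x 45 mm high, on the mat beside the C-plate; origin at the centre of its underside.
Mind the look-alikes: they are no part of the job. Leave any brown look-alike of the part that bears bar_grip alone. What is shaped like the part that bears cee_grip but pink is not meant.

How it is judged:
By the outcome, as a careful person would: the job done as asked, in the order asked, and still so for the second after the job is handed in, with the robot touching nothing.
It also fails if it takes over 72 s, if anything falls off the work surface, if the arm or the gripper's body presses on something with over 40 N, if the wrist force passes 120 N, or if a joint passes its speed limit or range.

## Robot

A 7-joint arm with a two-finger parallel gripper is mounted at the origin on the work surface. World frame = base frame: x ahead of the robot, y to its left, z up, the work surface at z = 0. Lengths are in mm, angles in rad, forces in N, time in s.
With the tool pointing down it reaches from about 400 to 925 mm from the base axis. Payload 4.1 kg.
Tool frame: the origin (TCP) lies midway between the tips of the shut fingers; the grasp point (between the pads) lies 19 mm behind it; y points along the fingers, z is the direction in which the jaws open and shut, and the axes are right-handed (so a half turn about y gives the same grasp; the last joint's range is limited). The gripper opens to 85 mm and grips with 20 to 120 N. Pads are 22 mm wide; open, the fingers measure 114 mm over their backs; the gripper's body (76 mm by 85 mm) begins 54 mm behind the grasp point. The pads swing forward as they close: fully open they stand 13 mm farther back than shut.
Start: joints at [-1.319, 0.398, 0.045, 1.537, -0.019, 1.207, -0.051], TCP at [223.354, 610.459, 205.447] pointing down, gripper open.
Joint ranges: [-2.82, 2.82], [-0.49, 2.23], [-1.37, 1.46], [0, 2.46], [-1.36, 4.5], [0.23, 2], [-2.94, 2.94]. Speed limits (rad/s): [2.57, 2.57, 3.14, 3.14, 3.14, 3.14, 3.14].

## Interface

Orientations are given as a unit quaternion [x, y, z, w].
In Python, from rig import robot, capture, camera_info, recognise, landmark_of gives the robot as it stands.
- The arm moves only by the tool step_arm, never from a script. Its argument "increments" is a list of rows, each an object of numbers: "x", "y", "z": the shift along the world's x, y, z in cm; "roll": the turn about the world's z in degrees; "gripper": the opening, from 0 (shut) to 1 (fully open). In form: [{"x": .., "y": .., "z": .., "roll": .., "gripper": ..}, ...]. A call has 1 to 10 rows; each row shifts and turns the commanded pose from where the row before left it; what a row does not reach is not made up. A row lasts 1/12 s, in which the tool goes at most 41.7 mm and 7.16 degrees, less where a joint would pass 70% of its speed; a pose out of reach is approached as far as the arm can. A call with a gripper value outside its range is refused whole. The fingers move at their own pace and stop on an object; "force" is the grip in N (left out, the last holds). Time passes only in rows, so rows that do not move let the fingers close. It gives the time, the measured TCP pose, the force and the opening at its end, in the units of the state.
- robot.sense(): the state, without advancing time (a new reading comes with each control period).
- capture(name): name is "scene" or "top" or "wrist"; returns the picture (384x512x3 uint8, blue, green, red); there is no depth.
- camera_info(name): a dict with "camera_matrix" (3x3 intrinsics, pixels), "cam_to_world" (4x4, takes a point from camera to world coordinates). Camera axes: x right, y up, looking along -z (the intrinsics and any distortion apply to the point x, -y, -z); pixel columns grow to the right and rows downward; lengths in mm; the calibration is good to about 2 mm. A picture is of the moment at which its call begins: read the wrist's pose just before it. camera_info takes no time and is no camera call; for the wrist camera it gives the pose at the moment of the call.
- robot.sign_off(): hands the job in, once; it reports no verdict.
Trained networks look in the newest picture that a camera, given by its name, has taken for a name from the list of things; names that differ only in an ending like _2 or _b are one class to them, and where a whole thing is asked for, a point or a joint stands for the part that bears it (a point fixed in the world has none). Each returns a list of dicts, best first, with "conf" (0 to 1); they miss things now and then, are a little off and sometimes report something else, mostly with a low value. They report only what shows in the picture. A call takes as long as a camera call. They do not tell look-alikes from the thing itself.
- recognise(camera, thing): "position" ([x, y, z] in mm, in world coordinates, good to about 4 mm: the middle of the surface that is visible of it).
- landmark_of(camera, thing): "position" ([x, y, z] in mm, in world coordinates, good to about 4 mm: a listed point, or the origin of a listed thing).
The state is a dict: "time_s": time; "qpos": joint angles; "joint_vel": joint speeds; "effort": joint torques, N m; "ee_pos": TCP position; "orientation": TCP orientation; "wrist_force": force on the tool from outside, world axes, zero at the start; "moment": the same for the moment, N m; "finger_gap": opening from 0.0 (shut) to 1.0 (fully open).
Only numpy, scipy, OpenCV 4.12 (cv2) and the standard library are available. Lean on these libraries where they do the work, as an engineer would, in place of code of your own. Each camera call takes 0.05 s, during which the arm holds its last target.

## Working session

There is one attempt and no reset: what is moved stays moved. The work goes in short steps, Python scripts to look and compute and a tool call to move; the robot and the scene stay as the last step left them, time stands still between calls to the robot, and variables do not carry over. Pictures are saved under pics/ and viewed, and the job is handed in when it is done.

Besides the shell and the picture viewer there is one more tool, called in YAML: its name, and indented under it one key for each argument. step_arm: Moves the arm, as the interface text tells. Its arguments: {"type":"object","properties":{"increments":{"type":"array","items":{"type":"object","properties":{"x":{"type":"number"},"y":{"type":"number"},"z":{"type":"number"},"roll":{"type":"number"},"gripper":{"type":"number"}}}},"force":{"type":"number"}},"required":["increments"]}

```bash
ls; mkdir -p pics
python3 - <<'E'
from rig import robot, capture, camera_info, recognise, landmark_of
import cv2
s=robot.sense(); print({k:s[k] for k in ('time_s','ee_pos','orientation','finger_gap','wrist_force')})
for c in ('scene','top'):
    im=capture(c); cv2.imwrite(f'pics/{c}0.png',im)
    for t in ('ell_grip','angle_grip','cee_grip','bar_grip','tray','rest','mat','stand','square','bottle','vblock'):
        print(c,t,[([round(float(v)) for v in d['position']],round(d['conf'],2)) for d in landmark_of(c,t)])
print(robot.sense()['time_s'])
E
```

```text
pics
{'time_s': 0.0, 'ee_pos': array([223.11245406, 609.78206589, 204.35926915]), 'orientation': array([ 0.69694976, -0.1234246 ,  0.12327604, -0.69557919]), 'finger_gap': 1.0068883759557967, 'wrist_force': array([-0.61706312,  0.17760649,  0.24674539])}
scene ell_grip [([638, -62, 94], 0.88)]
scene angle_grip [([592, 10, 4], 0.6)]
scene cee_grip [([464, -398, 44], 0.61)]
scene bar_grip [([421, 550, 41], 0.74), ([452, 410, 47], 0.63), ([706, 344, 44], 0.61), ([662, -418, 0], 0.56)]
scene tray [([456, 330, -4], 0.94), ([591, 10, 0], 0.75)]
scene rest [([593, 8, 2], 0.68)]
scene mat [([457, -329, 2], 0.81), ([456, 329, -2], 0.69)]
scene stand [([663, -419, 2], 0.59)]
scene square [([750, -209, 0], 0.84), ([463, -399, 44], 0.45)]
scene bottle [([755, 194, 4], 0.83), ([639, -59, 94], 0.41)]
scene vblock [([448, -272, 3], 0.67), ([457, 331, -3], 0.51)]
top ell_grip [([639, -59, 96], 0.88)]
top angle_grip [([641, 69, 94], 0.59)]
top cee_grip [([461, -400, 44], 0.89), ([470, -594, 38], 0.66)]
top bar_grip [([424, 546, 35], 0.66), ([697, 345, 38], 0.62), ([454, 409, 42], 0.61)]
top tray [([451, 327, -2], 0.79)]
top rest [([591, 8, 3], 0.66)]
top mat [([462, -328, -1], 0.55)]
top stand [([658, -416, -2], 0.69)]
top square [([748, -210, -2], 0.46)]
top bottle [([758, 196, -3], 0.72)]
top vblock [([447, -266, 4], 0.78)]
1.2
```

View pics/scene0.png

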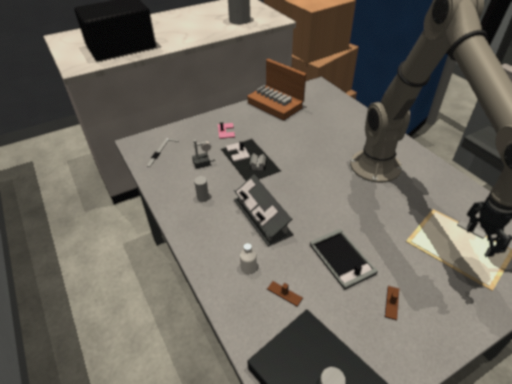

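View pics/top0.png

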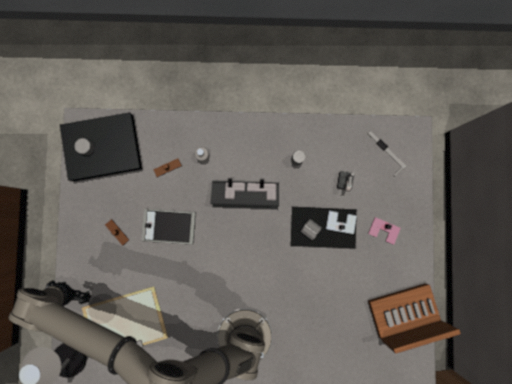

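The scene view shows the tray at about (343,258), the rest at (262,208) and the mat at (250,158). Brown bars lie at (285,293) and (392,302), and a pink C at (227,130). The real C is the aluminium one on the mat, at (340,222) in the top view. Next I'll look through the wrist camera and enlarge the crops.

```bash
cat > h.py <<'E'
from rig import robot, capture, camera_info, recognise, landmark_of
import cv2, numpy as np
from scipy.spatial.transform import Rotation as R
def st():
    s=robot.sense(); Rm=R.from_quat(s['orientation']).as_matrix()
    jz=Rm[:,2]; 
    print('t',round(s['time_s'],2),'tcp',np.round(s['ee_pos'],1),'ydir',np.round(Rm[:,1],3),'jaw yaw',round(np.degrees(np.arctan2(jz[1],jz[0])),2),'gap',round(s['finger_gap'],3),'F',np.round(s['wrist_force'],1),'M',np.round(s['moment'],2),'q',np.round(s['qpos'],2))
    return s
def proj(info,P):
    P=np.atleast_2d(P).astype(float); T=np.linalg.inv(info['cam_to_world']); K=np.array(info['camera_matrix'])
    p=(T[:3,:3]@P.T).T+T[:3,3]; q=np.c_[p[:,0],-p[:,1],-p[:,2]]
    u=(K@q.T).T; return u[:,:2]/u[:,2:]
def unproj(info,uv,z):
    uv=np.atleast_2d(uv).astype(float);K=np.array(info['camera_matrix']);T=np.array(info['cam_to_world'])
    d=(np.linalg.inv(K)@np.c_[uv,np.ones(len(uv))].T).T; d=np.c_[d[:,0],-d[:,1],-d[:,2]]
    d=(T[:3,:3]@d.T).T; o=T[:3,3]; s=(z-o[2])/d[:,2]; return o+d*s[:,None]
E
python3 - <<'E'
from h import *
st(); i=camera_info('wrist'); print({k:(np.round(v,2).tolist() if k!='name' else v) for k,v in i.items()})
im=capture('wrist'); cv2.imwrite('pics/w0.png',im)
t=cv2.imread('pics/top0.png')
a=t[170:255,130:290]; b=t[170:255,280:410]
cv2.imwrite('pics/crop0.png',np.vstack([cv2.resize(a,(640,340),interpolation=2)]))
cv2.imwrite('pics/crop1.png',cv2.resize(b,None,fx=5,fy=5,interpolation=2))
E
```

```text
t 1.2 tcp [223.4 610.5 205.5] ydir [ 0.  0. -1.] jaw yaw 69.9 gap 0.996 F [ 0.3 -0.5  0.9] M [ 0.01  0.04 -0.03] q [-1.32  0.4   0.05  1.54 -0.02  1.21 -0.05]
{'camera_matrix': [[285.78, 0.0, 252.54], [0.0, 285.78, 192.68], [0.0, 0.0, 1.0]], 'cam_to_world': [[0.34, -0.89, -0.3, 144.86], [0.94, 0.32, 0.11, 637.22], [-0.0, -0.32, 0.95, 373.29], [0.0, 0.0, 0.0, 1.0]]}
```

View pics/crop0.png

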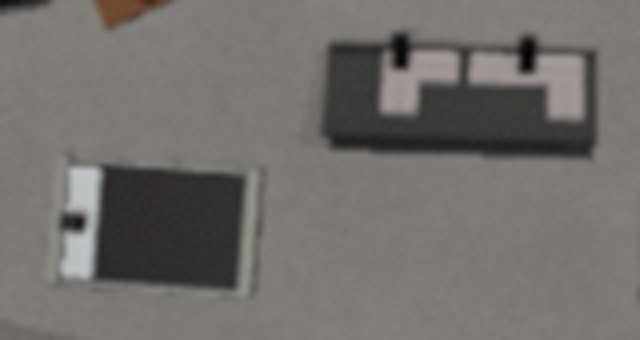

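View pics/crop1.png

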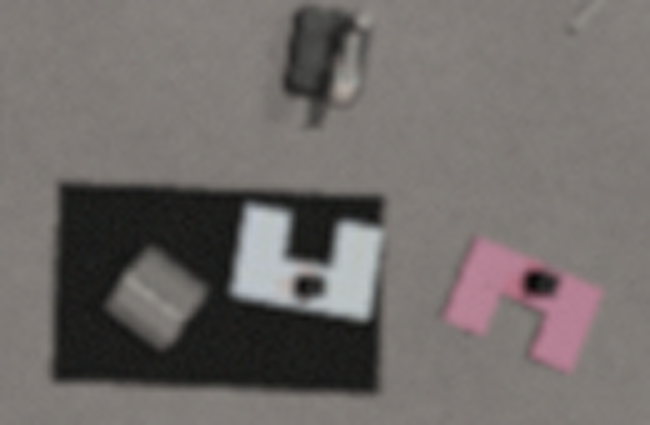

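View pics/w0.png

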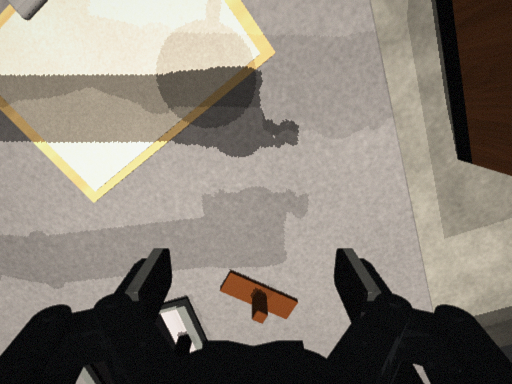

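The crops confirm the parts. The target C is the aluminium one at crop1 (305,265) on the mat. The pink one at (525,300) is off the mat and not meant. On the rest, the right-hand plate with three cells along the ledge is the L, and the left one is the angle. The bar sits at the tray's world +y end. I'll move the wrist camera over the tray to measure it.

```bash
cat >> h.py <<'E'
# tool-fixed camera pose (from first reading)
def view_tcp(target,yaw_deg,z,px=(256,140)):
    """TCP xy so that target (x,y,z) shows at px with tcp height z and jaw yaw"""
    s=robot.sense(); i=camera_info('wrist'); T=np.array(i['cam_to_world'])
    Rm=R.from_quat(s['orientation']).as_matrix(); jz=Rm[:,2]; y0=np.degrees(np.arctan2(jz[1],jz[0]))
    D=R.from_euler('z',yaw_deg-y0,degrees=True).as_matrix()
    T2=T.copy(); T2[:3,:3]=D@T[:3,:3]; off=D@(T[:3,3]-s['ee_pos']); T2[:3,3]=off+[0,0,z]
    g=unproj({'camera_matrix':i['camera_matrix'],'cam_to_world':T2},[px],target[2])[0]
    return np.array(target[:2])-g[:2]
E
python3 - <<'E'
from h import *
i=camera_info('wrist'); s=robot.sense(); print(proj(i,[s['ee_pos']]))
for n,t,z in (('tray',(455,329,5),180),('mat',(462,-370,5),160),('rest',(610,5,80),230)):
    for y in (70,90): print(n,y,view_tcp(t,y,z))
E
```

```text
[[255.37394274 231.20087268]]
tray 70 [485.92456294 315.45713083]
tray 90 [488.69151765 326.85068923]
mat 70 [ 495.7030138  -384.30662096]
mat 90 [ 498.56362591 -371.91671653]
rest 70 [644.39762651  -9.4975589 ]
rest 90 [647.28165298   3.14143203]
```

step_arm:
  increments:
    - {"x":2.65,"y":-2.83,"z":-0.25,"roll":2}
    - {"x":2.65,"y":-2.83,"z":-0.25,"roll":2}
    - {"x":2.65,"y":-2.83,"z":-0.25,"roll":2}
    - {"x":2.65,"y":-2.83,"z":-0.25,"roll":2}
    - {"x":2.65,"y":-2.83,"z":-0.25,"roll":2}
    - {"x":2.65,"y":-2.83,"z":-0.25,"roll":2}
    - {"x":2.65,"y":-2.83,"z":-0.25,"roll":2}
    - {"x":2.65,"y":-2.83,"z":-0.25,"roll":2}
    - {"x":2.65,"y":-2.83,"z":-0.25,"roll":2}
    - {"x":2.65,"y":-2.83,"z":-0.25,"roll":2}

```text
schema error: expected keys x, y, z, roll, gripper
```

step_arm:
  increments:
    - {}
    - {}
    - {}

```text
schema error: expected keys x, y, z, roll, gripper
```

```bash
cat >> h.py <<'E'
import json,os
def snap(name):
    i=camera_info('wrist'); im=capture('wrist'); cv2.imwrite(f'pics/{name}.png',im)
    json.dump({k:np.array(i[k]).tolist() for k in ('camera_matrix','cam_to_world')},open(f'pics/{name}.json','w'))
    print(os.path.basename(name),[k for k in i]); return im,i
def load(name):
    d=json.load(open(f'pics/{name}.json')); return cv2.imread(f'pics/{name}.png'),{k:np.array(v) for k,v in d.items()}
E
python3 - <<'E'
from h import *
st(); im,i=snap('w1'); cv2.imwrite('pics/w1x.png',cv2.resize(im[:300],None,fx=1.55,fy=1.55,interpolation=2))
for t in('tray','bar_grip'): print(t,landmark_of('wrist',t))
E
```

```text
t 1.25 tcp [223.4 610.5 205.5] ydir [ 0.  0. -1.] jaw yaw 69.9 gap 1.0 F [ 0.  -0.6  1. ] M [ 0.01  0.03 -0.01] q [-1.32  0.4   0.05  1.54 -0.02  1.21 -0.05]
w1 ['camera_matrix', 'cam_to_world']
tray []
bar_grip [{'position': [459.6, 405.2, 44.1], 'conf': 0.86}, {'position': [422.3, 550.6, 40.4], 'conf': 0.73}]
```

View pics/w1x.png

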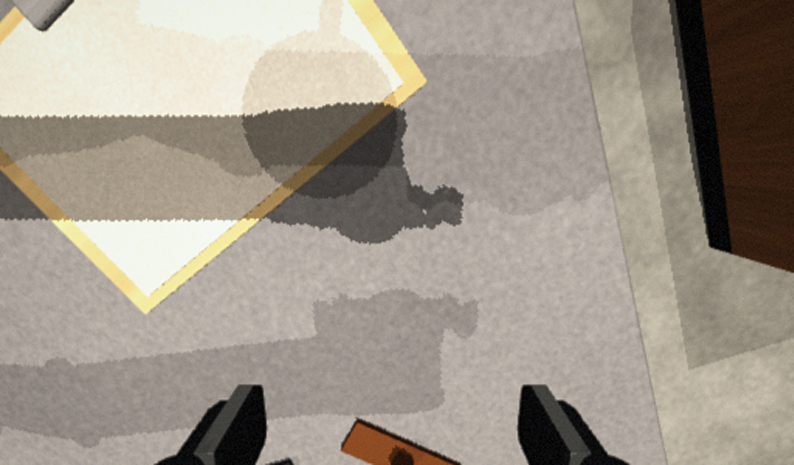

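The picture still shows the start position: the call was refused because every key is required in each row.

step_arm:
  increments:
    - {"x":2.65,"y":-2.83,"z":-0.25,"roll":2,"gripper":1}
    - {"x":2.65,"y":-2.83,"z":-0.25,"roll":2,"gripper":1}
    - {"x":2.65,"y":-2.83,"z":-0.25,"roll":2,"gripper":1}
    - {"x":2.65,"y":-2.83,"z":-0.25,"roll":2,"gripper":1}
    - {"x":2.65,"y":-2.83,"z":-0.25,"roll":2,"gripper":1}
    - {"x":2.65,"y":-2.83,"z":-0.25,"roll":2,"gripper":1}
    - {"x":2.65,"y":-2.83,"z":-0.25,"roll":2,"gripper":1}
    - {"x":2.65,"y":-2.83,"z":-0.25,"roll":2,"gripper":1}
    - {"x":2.65,"y":-2.83,"z":-0.25,"roll":2,"gripper":1}
    - {"x":2.65,"y":-2.83,"z":-0.25,"roll":2,"gripper":1}

```text
time_s: 2.23
ee_pos: [489.5, 326.0, 180.6]
orientation: [-0.707, -0.0, -0.0, 0.707]
wrist_force: [0.7, -0.3, -0.2]
finger_gap: 1.001
```

step_arm:
  increments:
    - {"x":0,"y":0,"z":0,"roll":0,"gripper":1}
    - {"x":0,"y":0,"z":0,"roll":0,"gripper":1}
    - {"x":0,"y":0,"z":0,"roll":0,"gripper":1}

```text
time_s: 2.48
ee_pos: [488.0, 328.0, 180.4]
orientation: [-0.707, 0.001, -0.0, 0.707]
wrist_force: [0.6, 0.0, 0.1]
finger_gap: 1.002
```

Run:
```python
from h import *
st(); im,i=snap('w2'); cv2.imwrite('pics/w2x.png',cv2.resize(im[:300],None,fx=1.55,fy=1.55,interpolation=2))
for t in('tray','bar_grip'): print(t,landmark_of('wrist',t))
```

```text
t 2.48 tcp [488.  328.  180.4] ydir [-0.001  0.001 -1.   ] jaw yaw 89.89 gap 1.002 F [0.6 0.  0.1] M [0.07 0.02 0.03] q [-0.78  0.31  0.15  1.72 -0.05  1.11  0.95]
w2 ['camera_matrix', 'cam_to_world']
tray []
bar_grip [{'position': [423.5, 550.1, 38.4], 'conf': 0.67}]
```

View pics/w2x.png

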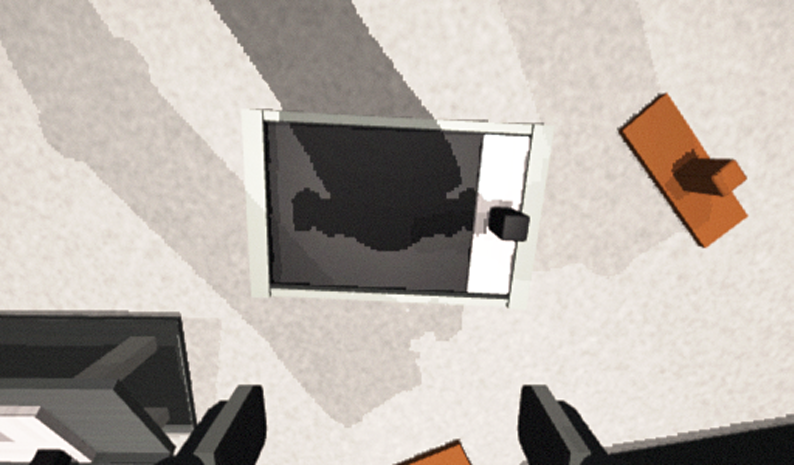

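The picture shows the tray centred at (395,205) in the 1.55x view, with the bar at its right end. The brown look-alike is outside, at (690,170). Now I'll fit the tray pose with an overlay.

```bash
cat > tray.py <<'E'
from h import *
def T2(p,yaw,xy):
    c,s=np.cos(np.radians(yaw)),np.sin(np.radians(yaw)); p=np.atleast_2d(np.array(p,float)).copy()
    p[:,:2]=p[:,:2]@np.array([[c,s],[-s,c]])+xy; return p
def tray_lines():
    o=[];X=61.5;Y=101.5
    def rect(x0,x1,y0,y1,z): q=[(x0,y0,z),(x1,y0,z),(x1,y1,z),(x0,y1,z)]; return [(q[k],q[(k+1)%4]) for k in range(4)]
    o+=rect(-X-6,X+6,-Y-6,Y+6,0)
    o+=rect(-X,X,-93.5,93.5,17)[1::2]; o+=[((-X-6,-93.5,22),(X+6,-93.5,22)),((-X-6,93.5,22),(X+6,93.5,22)),((-X-6,-107.5,22),(X+6,-107.5,22)),((-X-6,107.5,22),(X+6,107.5,22))]
    o+=rect(-X-6,X+6,-Y-6,Y+6,17)[1::2]
    return o
def draw(im,i,lines,yaw,xy,f,off=(0,0),col=(0,0,255)):
    for a,b in lines:
        p=(proj(i,T2([a,b],yaw,xy))-off)*f+ (f-1)/2
        cv2.line(im,*[tuple(int(v*16) for v in q) for q in p],col,1,cv2.LINE_AA,4)
E
python3 - <<'E'
from tray import *
im,i=load('w2'); off=np.array([145,60]); f=4
c=cv2.resize(im[60:205,145:345],None,fx=f,fy=f,interpolation=2)
draw(c,i,tray_lines(),-2.5,np.array([455,329]),f,off)
cv2.imwrite('pics/tr1.png',c)
E
```

```text
(no output)
```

View pics/tr1.png

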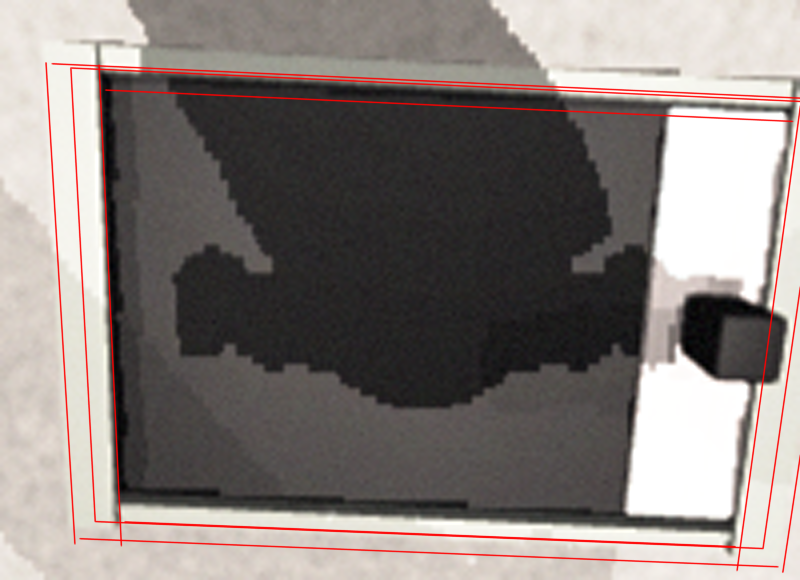

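```bash
cat > fit.py <<'E'
from tray import *
from scipy.optimize import least_squares
def fit(i,obs,x0,off,f):
    # obs: list of (crop px, fixed axis 0/1, value, z) -> unproject at z, tray-frame coordinate residual
    P=[(unproj(i,[(np.array(p)-(f-1)/2)/f+off],z)[0][:2],a,v) for p,a,v,z in obs]
    def r(q):
        c,s=np.cos(q[2]),np.sin(q[2]); out=[]
        for p,a,v in P:
            d=p-q[:2]; l=(c*d[0]+s*d[1],-s*d[0]+c*d[1]); out.append(l[a]-v)
        return out
    s=least_squares(r,x0); return s.x,np.array(r(s.x))
E
python3 - <<'E'
from fit import *
im,i=load('w2'); off=np.array([145,60]); f=4
obs=[((103,110),1,-93.5,22),((110,300),1,-93.5,22),((117,470),1,-93.5,22),
((789,140),1,93.5,22),((764,330),1,93.5,22),((741,480),1,93.5,22),
((150,74),0,-61.5,17),((400,86),0,-61.5,17),((650,98),0,-61.5,17),
((150,499),0,61.5,17),((400,510),0,61.5,17),((620,519),0,61.5,17)]
x,r=fit(i,obs,[455,329,-.04],off,f); print(x[:2],np.degrees(x[2]),np.round(r,1))
c=cv2.resize(im[60:205,145:345],None,fx=f,fy=f,interpolation=2)
draw(c,i,tray_lines(),np.degrees(x[2]),x[:2],f,off)
cv2.imwrite('pics/tr2.png',c)
E
```

```text
[449.17975822 328.4250312 ] -2.6805295129949527 [ 1.3  1.   0.9 -1.  -0.7 -1.4  1.6  1.5  1.4 -1.5 -1.4 -1.6]
```

View pics/tr2.png

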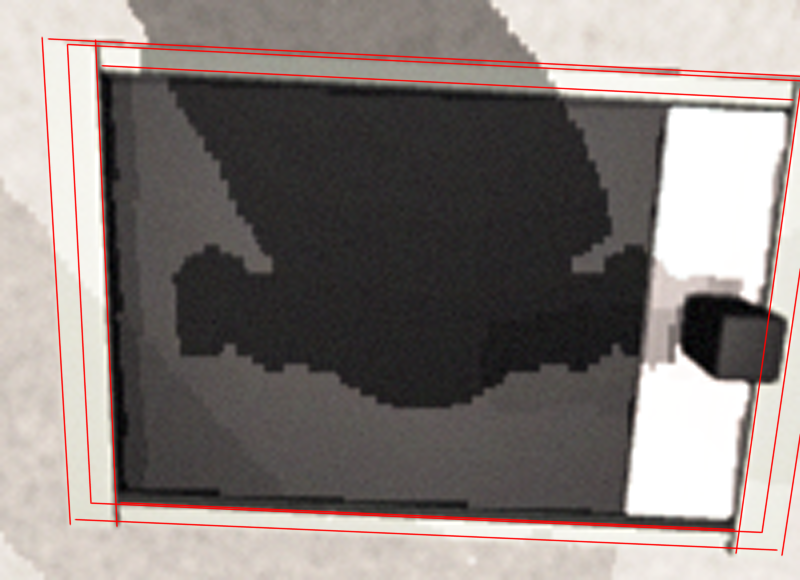

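```bash
cat >> tray.py <<'E'
def box(x0,x1,y0,y1,z0,z1):
    q=[(x,y) for x,y in((x0,y0),(x1,y0),(x1,y1),(x0,y1))]; o=[]
    for k in range(4):
        a,b=q[k],q[(k+1)%4]; o+=[((*a,z0),(*b,z0)),((*a,z1),(*b,z1)),((*a,z0),(*a,z1))]
    return o
def poly(pts,z): return [((*pts[k],z),(*pts[(k+1)%len(pts)],z)) for k in range(len(pts))]
E_=18.5;B_=58.5
CEE=[(-E_,-B_),(B_,-B_),(B_,-21.5),(E_,-21.5),(E_,21.5),(B_,21.5),(B_,B_),(-E_,B_)]
ELL=[(-E_,-B_),(E_,-B_),(E_,21.5),(B_,21.5),(B_,B_),(-E_,B_)]
ANG=[(-E_,-E_),(B_,-E_),(B_,E_),(E_,E_),(E_,B_),(-E_,B_)]
BAR=[(-E_,-B_),(E_,-B_),(E_,B_),(-E_,B_)]
def plate(P,z0=0): return poly(P,z0+8)+poly(P,z0)+box(-9,9,-9,9,z0+8,z0+52)
E
python3 - <<'E'
from tray import *
im,i=load('w2'); off=np.array([145,60]); f=4
c=cv2.resize(im[60:205,145:345],None,fx=f,fy=f,interpolation=2)
yaw=-2.68; xy=np.array([449.2,328.4])
bp=T2([(0,80,0)],yaw,xy)[0,:2]; print(bp,i['cam_to_world'][:3,3])
draw(c,i,poly(BAR,13)+box(-9,9,-9,9,13,57),yaw,bp,f,off); draw(c,i,tray_lines(),yaw,xy,f,off,(0,255,0))
cv2.imwrite('pics/tr3.png',c)
E
```

```text
[452.94062156 408.31250059] [404.5839604  326.61043221 348.34242703]
```

View pics/tr3.png

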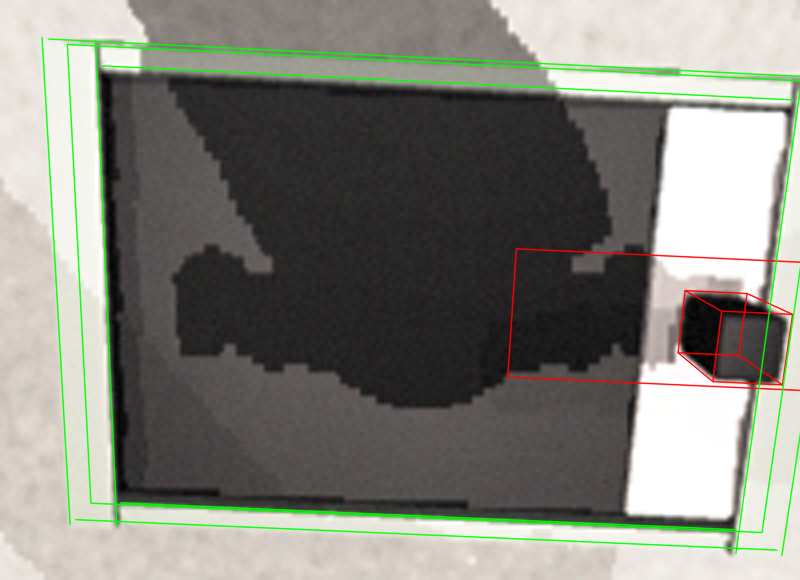

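step_arm:
  increments:
    - {"x":0,"y":-4,"z":0.8,"roll":0,"gripper":1}
    - {"x":0,"y":-4,"z":0.8,"roll":0,"gripper":1}
    - {"x":0,"y":-4,"z":0.8,"roll":0,"gripper":1}
    - {"x":0,"y":-4,"z":0.8,"roll":0,"gripper":1}
    - {"x":0,"y":-4,"z":0.8,"roll":0,"gripper":1}
    - {"x":0,"y":-4,"z":0,"roll":0,"gripper":1}
    - {"x":0,"y":-4,"z":0,"roll":0,"gripper":1}
    - {"x":0,"y":-4,"z":0,"roll":0,"gripper":1}
    - {"x":0,"y":-4,"z":0,"roll":0,"gripper":1}

```text
time_s: 3.38
ee_pos: [488.2, -32.8, 220.9]
orientation: [-0.707, -0.001, 0.0, 0.707]
wrist_force: [0.1, 0.1, -0.7]
finger_gap: 1.0
```

step_arm:
  increments:
    - {"x":0.1,"y":-4,"z":0,"roll":0,"gripper":1}
    - {"x":0.1,"y":-4,"z":0,"roll":0,"gripper":1}
    - {"x":0.1,"y":-4,"z":0,"roll":0,"gripper":1}
    - {"x":0.1,"y":-4,"z":-1,"roll":0,"gripper":1}
    - {"x":0.1,"y":-4,"z":-1,"roll":-2,"gripper":1}
    - {"x":0.1,"y":-4,"z":-1,"roll":-2,"gripper":1}
    - {"x":0.1,"y":-4,"z":-1,"roll":-2,"gripper":1}
    - {"x":0.1,"y":-4,"z":-1,"roll":-2,"gripper":1}
    - {"x":0.1,"y":-2,"z":-1,"roll":-2,"gripper":1}
    - {"x":0,"y":0,"z":0,"roll":0,"gripper":1}

```text
time_s: 4.22
ee_pos: [495.3, -376.6, 158.4]
orientation: [0.705, -0.066, 0.063, -0.703]
wrist_force: [-0.8, -0.5, -0.5]
finger_gap: 1.002
```

step_arm:
  increments:
    - {"x":0,"y":0,"z":0,"roll":0,"gripper":1}
    - {"x":0,"y":0,"z":0,"roll":0,"gripper":1}

```text
time_s: 4.38
ee_pos: [498.6, -370.4, 160.4]
orientation: [-0.704, 0.061, -0.061, 0.705]
wrist_force: [-0.1, -0.3, -0.7]
finger_gap: 0.998
```

Run:
```python
from h import *
st(); im,i=snap('w3'); cv2.imwrite('pics/w3x.png',cv2.resize(im,None,fx=1.55,fy=1.55,interpolation=2))
for t in('cee_grip','vblock'): print(t,landmark_of('wrist',t))
```

```text
t 4.38 tcp [ 498.6 -370.4  160.4] ydir [ 0.     0.002 -1.   ] jaw yaw 80.09 gap 0.998 F [-0.1 -0.3 -0.7] M [ 0.06 -0.03  0.03] q [ 0.13  0.44  0.59  1.67 -0.27  1.11  2.2 ]
w3 ['camera_matrix', 'cam_to_world']
cee_grip [{'position': [474.6, -595.1, 40.0], 'conf': 0.64}]
vblock [{'position': [455.9, -272.1, 0.9], 'conf': 0.93}]
```

View pics/w3x.png

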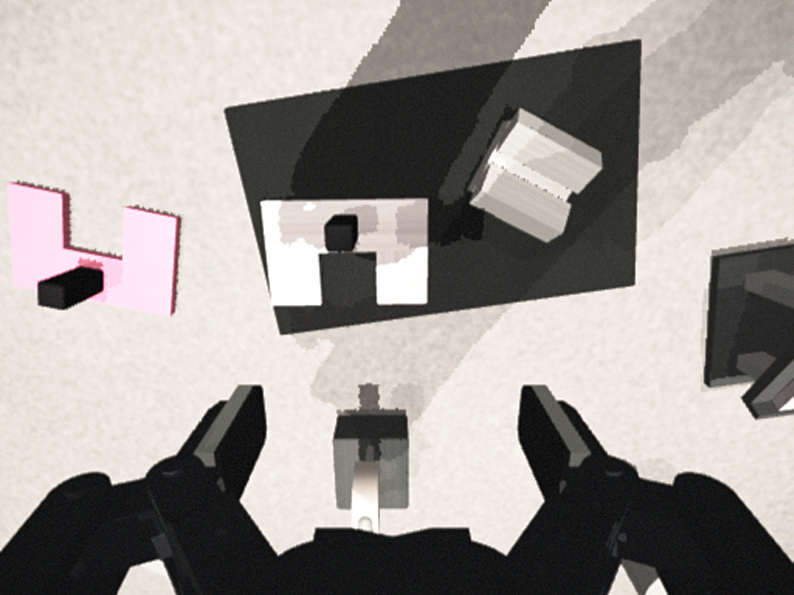

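The target C is at (345,250) on the mat next to the V-block at (535,175). The pink one is at (90,250) and the dial stand at (370,450). Now I'll fit the C's pose.

```bash
cat > cfit.py <<'E'
from fit import *
def show(name,P,yaw,xy,z0,rect,f,out,col=(0,0,255)):
    im,i=load(name); x0,x1,y0,y1=rect
    c=cv2.resize(im[y0:y1,x0:x1],None,fx=f,fy=f,interpolation=2)
    if P is not None: draw(c,i,plate(P,z0)[:len(P)]+box(-9,9,-9,9,z0+8,z0+52),yaw,np.array(xy),f,np.array([x0,y0]),col)
    cv2.imwrite(f'pics/{out}.png',c)
E
python3 - <<'E'
from cfit import *
show('w3',CEE,-9.9,(462,-400),4,(160,290,120,205),6,'c1')
E
```

```text
(no output)
```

View pics/c1.png

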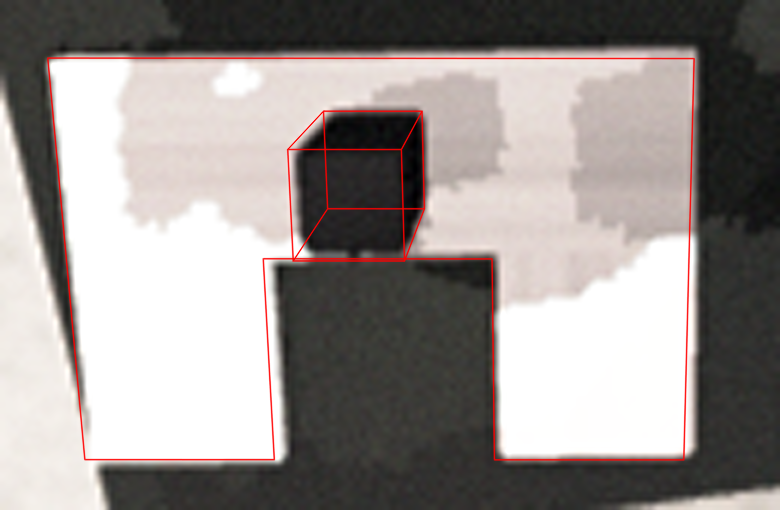

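Run:
```python
from cfit import *
im,i=load('w3'); off=np.array([160,120]); f=6
obs=[((51,80),1,-58.5,12),((84,420),1,-58.5,12),((696,80),1,58.5,12),((694,430),1,58.5,12),
((150,464),0,58.5,12),((240,464),0,58.5,12),((540,461),0,58.5,12),((660,461),0,58.5,12),((300,262),0,18.5,12),((480,261),0,18.5,12),((494,400),1,21.5,12)]
x,r=fit(i,obs,[462,-400,-.17],off,f); print(x[:2],np.degrees(x[2]),np.round(r,1))
# post top face: 4 corners px, z=56
pt=np.mean([(298,151),(407,151),(405,250),(300,250)],0); print(unproj(i,[(pt-2.5)/6+off],56))
show('w3',CEE,np.degrees(x[2]),x[:2],4,(160,290,120,205),6,'c2')
```

```text
[ 462.7364792  -399.60402281] -9.435802675310057 [-0.1 -0.3  0.1  1.  -0.   0.1 -0.1  0.1 -0.1 -0.  -0.7]
[[ 461.40252033 -398.85447449   56.        ]]
```

View pics/c2.png

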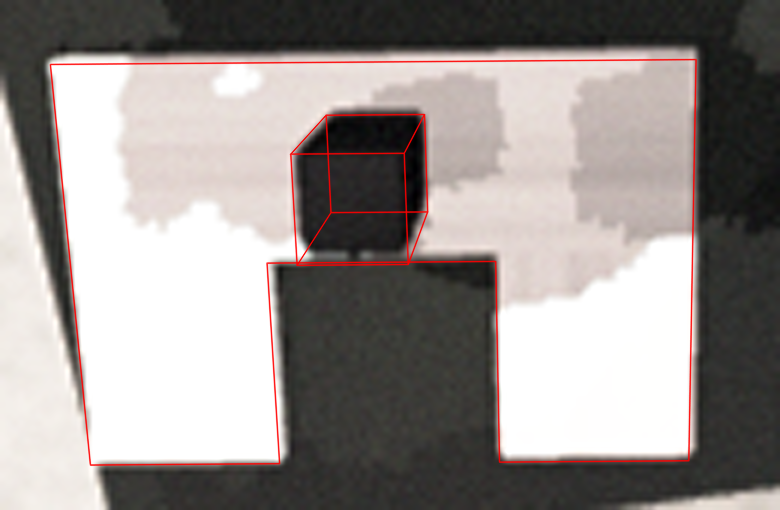

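step_arm:
  increments:
    - {"x":-1.82,"y":-1.45,"z":-1.5,"roll":0.5,"gripper":1}
    - {"x":-1.82,"y":-1.45,"z":-1.5,"roll":0,"gripper":1}
    - {"x":0,"y":0,"z":-3,"roll":0,"gripper":1}
    - {"x":0,"y":0,"z":-3,"roll":0,"gripper":1}
    - {"x":0,"y":0,"z":-2.5,"roll":0,"gripper":1}
    - {"x":0,"y":0,"z":-1.5,"roll":0,"gripper":1}
    - {"x":0,"y":0,"z":-0.5,"roll":0,"gripper":1}
    - {"x":0,"y":0,"z":0,"roll":0,"gripper":1}

```text
time_s: 5.2
ee_pos: [461.0, -399.9, 24.7]
orientation: [-0.704, 0.059, -0.058, 0.705]
wrist_force: [-0.3, -0.1, 0.2]
finger_gap: 1.002
```

Run:
```python
from h import *
st(); im,i=snap('w4'); cv2.imwrite('pics/w4x.png',cv2.resize(im,None,fx=1.55,fy=1.55,interpolation=2))
```

```text
t 5.2 tcp [ 461.  -399.9   24.7] ydir [-0.001  0.002 -1.   ] jaw yaw 80.5 gap 1.002 F [-0.3 -0.1  0.2] M [0.02 0.02 0.  ] q [ 0.26  0.58  0.52  1.81 -0.37  0.85  2.36]
w4 ['camera_matrix', 'cam_to_world']
```

View pics/w4x.png

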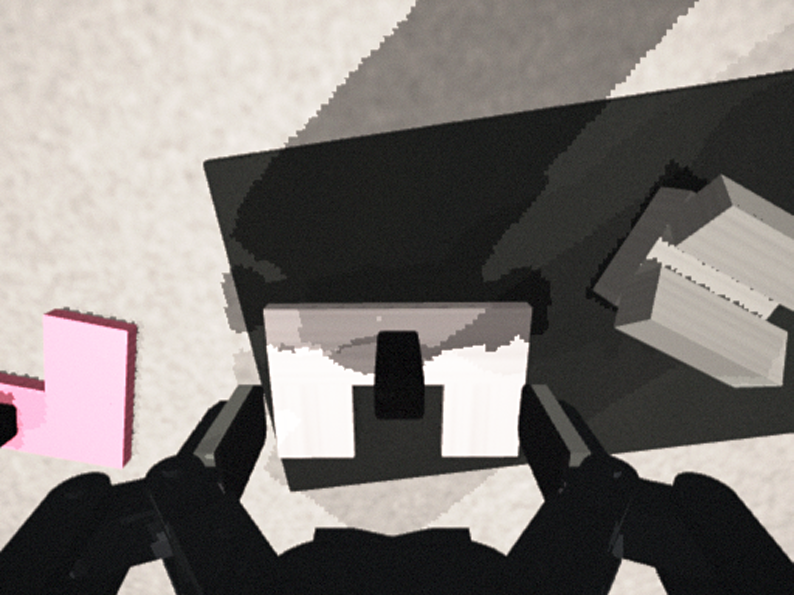

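The C's post, at (400,375), stands centred between the pads at (258) and (525), about 1.5 mm to the right. I'll nudge and close.

step_arm:
  increments:
    - {"x":0,"y":0.15,"z":0,"roll":0,"gripper":0.5}
    - {"x":0,"y":0,"z":0,"roll":0,"gripper":0.1}
    - {"x":0,"y":0,"z":0,"roll":0,"gripper":0.1}
    - {"x":0,"y":0,"z":0,"roll":0,"gripper":0.1}
    - {"x":0,"y":0,"z":0,"roll":0,"gripper":0.1}
    - {"x":0,"y":0,"z":0,"roll":0,"gripper":0.1}
    - {"x":0,"y":0,"z":0,"roll":0,"gripper":0.1}
    - {"x":0,"y":0,"z":0,"roll":0,"gripper":0.1}
  force: 50

```text
time_s: 5.92
ee_pos: [461.3, -399.8, 26.1]
orientation: [-0.704, 0.059, -0.059, 0.705]
wrist_force: [-1.1, 1.8, 5.9]
finger_gap: 0.19
```

Run:
```python
from h import *
st(); im,i=snap('w5'); cv2.imwrite('pics/w5x.png',cv2.resize(im,None,fx=1.55,fy=1.55,interpolation=2))
```

```text
t 5.92 tcp [ 461.3 -399.8   26.1] ydir [ 0.001  0.001 -1.   ] jaw yaw 80.42 gap 0.19 F [-1.1  1.8  5.9] M [ 0.5   0.13 -0.01] q [ 0.26  0.58  0.52  1.81 -0.37  0.85  2.36]
w5 ['camera_matrix', 'cam_to_world']
```

View pics/w5x.png

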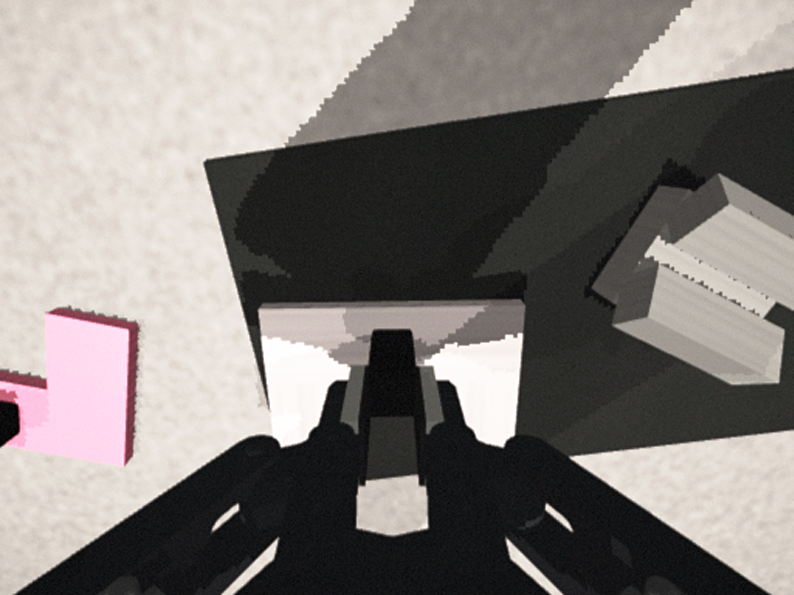

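The picture shows the C's post held between the pads at (393,400), with gap 0.19. I'll lift it and carry it to a spot above the tray.

step_arm:
  increments:
    - {"x":0,"y":0,"z":1,"roll":0,"gripper":0.1}
    - {"x":0,"y":0,"z":2.5,"roll":0,"gripper":0.1}
    - {"x":0,"y":0,"z":3.5,"roll":0,"gripper":0.1}
    - {"x":0,"y":0,"z":3.5,"roll":0,"gripper":0.1}
    - {"x":0,"y":0,"z":3.5,"roll":0,"gripper":0.1}
    - {"x":-0.09,"y":1,"z":2.5,"roll":2.7,"gripper":0.1}
    - {"x":-0.09,"y":2.83,"z":0,"roll":5.7,"gripper":0.1}
    - {"x":0,"y":3.5,"z":0,"roll":5.7,"gripper":0.1}
    - {"x":0,"y":3.5,"z":0,"roll":5.7,"gripper":0.1}
    - {"x":0,"y":3.5,"z":0,"roll":5.7,"gripper":0.1}

```text
time_s: 6.8
ee_pos: [458.3, -255.6, 190.5]
orientation: [0.7, 0.099, -0.099, -0.7]
wrist_force: [1.2, 0.8, -2.0]
finger_gap: 0.178
```

step_arm:
  increments:
    - {"x":0,"y":3.5,"z":0,"roll":5.7,"gripper":0.1}
    - {"x":0,"y":3.5,"z":0,"roll":5.7,"gripper":0.1}
    - {"x":0,"y":3.5,"z":0,"roll":5.7,"gripper":0.1}
    - {"x":0,"y":3.5,"z":0,"roll":5.7,"gripper":0.1}
    - {"x":0,"y":3.5,"z":0,"roll":5.7,"gripper":0.1}
    - {"x":0,"y":3.5,"z":0,"roll":5.7,"gripper":0.1}
    - {"x":0,"y":3.5,"z":0,"roll":5.7,"gripper":0.1}
    - {"x":0,"y":3.5,"z":0,"roll":5.7,"gripper":0.1}
    - {"x":0,"y":3.5,"z":0,"roll":5.7,"gripper":0.1}
    - {"x":0,"y":3.5,"z":0,"roll":5.7,"gripper":0.1}

```text
time_s: 7.63
ee_pos: [458.6, 94.2, 190.5]
orientation: [0.568, 0.421, -0.421, -0.568]
wrist_force: [0.9, -0.8, -1.8]
finger_gap: 0.181
```

Run:
```python
from h import *
st()
```

```text
t 7.63 tcp [458.6  94.2 190.5] ydir [ 0. -0. -1.] jaw yaw 163.14 gap 0.181 F [ 0.9 -0.8 -1.8] M [-0.01 -0.04 -0.01] q [-0.42  0.08  0.13  1.98 -0.01  1.08  2.57]
```

step_arm:
  increments:
    - {"x":-0.2,"y":3.5,"z":0,"roll":3,"gripper":0.1}
    - {"x":-0.2,"y":3.5,"z":-1,"roll":3,"gripper":0.1}
    - {"x":-0.2,"y":3.5,"z":-2,"roll":3,"gripper":0.1}
    - {"x":-0.3,"y":3.4,"z":-2,"roll":3,"gripper":0.1}
    - {"x":-0.3,"y":2.5,"z":-2,"roll":2.2,"gripper":0.1}
    - {"x":0,"y":0,"z":0,"roll":0,"gripper":0.1}
    - {"x":0,"y":0,"z":0,"roll":0,"gripper":0.1}
    - {"x":0,"y":0,"z":0,"roll":0,"gripper":0.1}

```text
time_s: 8.3
ee_pos: [447.5, 255.9, 120.4]
orientation: [0.513, 0.486, -0.487, -0.512]
wrist_force: [0.2, -0.5, -1.9]
finger_gap: 0.184
```

Run:
```python
from h import *
st(); im,i=snap('w6'); cv2.imwrite('pics/w6x.png',cv2.resize(im,None,fx=1.55,fy=1.55,interpolation=2))
```

```text
t 8.3 tcp [447.5 255.9 120.4] ydir [ 0.    -0.001 -1.   ] jaw yaw 177.03 gap 0.184 F [ 0.2 -0.5 -1.9] M [-0.09 -0.05 -0.04] q [-0.59  0.25 -0.01  1.95  0.    0.95  2.48]
w6 ['camera_matrix', 'cam_to_world']
```

View pics/w6x.png

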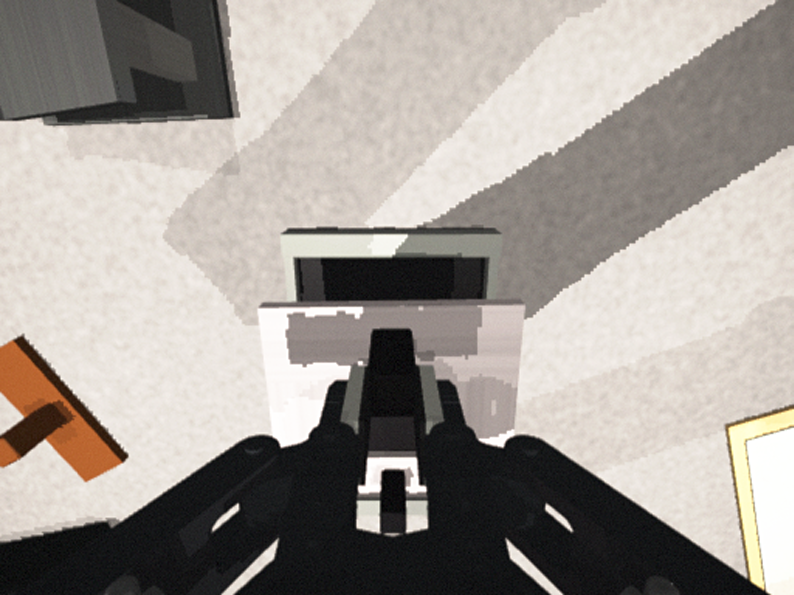

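The picture shows the held C's back edge from (260,304) to (524,302), with the tray's end behind it from (282,232) to (500,231). I'll compare the two.

Run:
```python
from cfit import *
im,i=load('w6'); s=robot.sense(); print(s['ee_pos'])
yaw=-2.68; xy=np.array([449.2,328.4]); cy=87.3
x0,x1,y0,y1=160,350,140,295; f=4
c=cv2.resize(im[y0:y1,x0:x1],None,fx=f,fy=f,interpolation=2); o=np.array([x0,y0])
draw(c,i,tray_lines(),yaw,xy,f,o,(0,200,0))
draw(c,i,poly(CEE,106.3)+poly(CEE,98.3)[-1:]+poly([(-9,-9),(9,-9),(9,9),(-9,9)],150.3),87.0,s['ee_pos'][:2],f,o)
cv2.imwrite('pics/k1.png',c)
```

```text
[448.09812249 255.64129727 120.94487013]
```

View pics/k1.png

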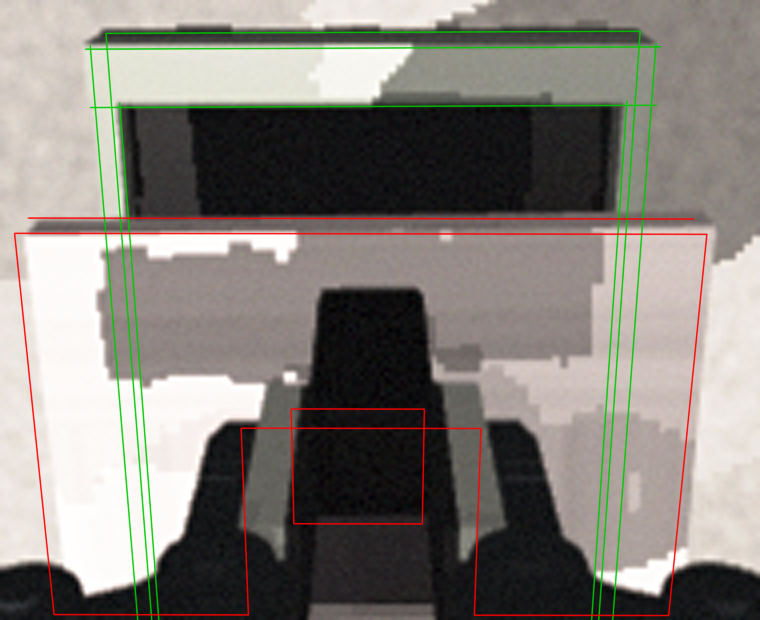

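step_arm:
  increments:
    - {"x":0.05,"y":0.3,"z":-2,"roll":0,"gripper":0.1}
    - {"x":0,"y":0,"z":-2.5,"roll":0,"gripper":0.1}
    - {"x":0,"y":0,"z":-1.8,"roll":0,"gripper":0.1}
    - {"x":0,"y":0,"z":-0.7,"roll":0,"gripper":0.1}
    - {"x":0,"y":0,"z":0,"roll":0,"gripper":0.1}
    - {"x":0,"y":0,"z":0,"roll":0,"gripper":0.1}

```text
time_s: 8.85
ee_pos: [448.7, 259.7, 51.4]
orientation: [0.513, 0.487, -0.486, -0.513]
wrist_force: [0.1, 0.4, -1.4]
finger_gap: 0.184
```

Run:
```python
from cfit import *
st(); im,i=snap('w7'); 
x0,x1,y0,y1=150,350,165,295; f=4
cv2.imwrite('pics/k2.png',cv2.resize(im[y0:y1,x0:x1],None,fx=f,fy=f,interpolation=2))
```

```text
t 8.85 tcp [448.7 259.7  51.4] ydir [ 0.001  0.    -1.   ] jaw yaw 177.0 gap 0.184 F [ 0.1  0.4 -1.4] M [ 0.04 -0.01 -0.01] q [-0.6   0.34 -0.01  2.    0.01  0.79  2.48]
w7 ['camera_matrix', 'cam_to_world']
```

View pics/k2.png

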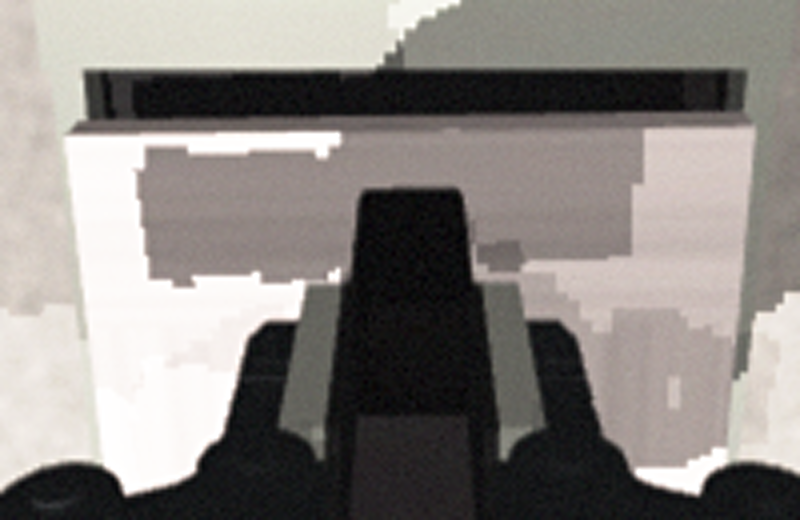

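Next to the tray's inner corners at (85,70) and (745,70), the plate is centred within 1 mm but turned about 0.7° anticlockwise. I'll correct that, lower to 2 mm above the floor and slide it under the lip.

step_arm:
  increments:
    - {"x":-0.05,"y":0,"z":-0.5,"roll":-0.7,"gripper":0.1}
    - {"x":0,"y":0,"z":-0.7,"roll":0,"gripper":0.1}
    - {"x":0,"y":0,"z":-0.7,"roll":0,"gripper":0.1}
    - {"x":0,"y":0,"z":-0.3,"roll":0,"gripper":0.1}
    - {"x":0,"y":0,"z":0,"roll":0,"gripper":0.1}
    - {"x":0,"y":0,"z":0,"roll":0,"gripper":0.1}

```text
time_s: 9.4
ee_pos: [446.9, 260.2, 28.1]
orientation: [-0.515, -0.484, 0.484, 0.515]
wrist_force: [-0.3, 0.0, -2.0]
finger_gap: 0.181
```

Run:
```python
from cfit import *
st(); im,i=snap('w8'); 
x0,x1,y0,y1=150,350,165,295; f=4
cv2.imwrite('pics/k3.png',cv2.resize(im[y0:y1,x0:x1],None,fx=f,fy=f,interpolation=2))
```

```text
t 9.4 tcp [446.9 260.2  28.1] ydir [-0.001 -0.    -1.   ] jaw yaw 176.41 gap 0.181 F [-0.3  0.  -2. ] M [-0.03 -0.01 -0.02] q [-0.6   0.38 -0.01  2.02  0.01  0.75  2.46]
w8 ['camera_matrix', 'cam_to_world']
```

View pics/k3.png

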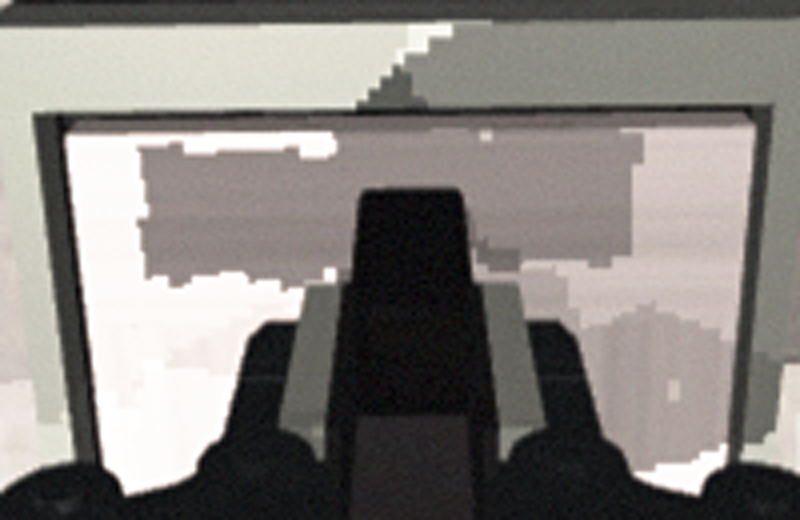

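The plate is inside the walls and parallel to the lip: both slope alike, (40,115) to (770,105) and (65,133) to (755,123). Now I'll slide 11 mm under the lip.

step_arm:
  increments:
    - {"x":0.02,"y":-0.3,"z":0,"roll":0,"gripper":0.1}
    - {"x":0,"y":-0.3,"z":0,"roll":0,"gripper":0.1}
    - {"x":0,"y":-0.3,"z":0,"roll":0,"gripper":0.1}
    - {"x":0,"y":-0.22,"z":0,"roll":0,"gripper":0.1}
    - {"x":0,"y":0,"z":-0.1,"roll":0,"gripper":0.1}
    - {"x":0,"y":0,"z":-0.1,"roll":0,"gripper":0.1}
    - {"x":0,"y":0,"z":0,"roll":0,"gripper":0.1}

```text
time_s: 10.03
ee_pos: [447.6, 248.4, 27.1]
orientation: [0.516, 0.484, -0.484, -0.515]
wrist_force: [-1.7, -2.9, 4.0]
finger_gap: 0.179
```

Run:
```python
from cfit import *
st(); im,i=snap('w9'); 
x0,x1,y0,y1=150,350,165,295; f=4
cv2.imwrite('pics/k4.png',cv2.resize(im[y0:y1,x0:x1],None,fx=f,fy=f,interpolation=2))
```

```text
t 10.03 tcp [447.6 248.4  27.1] ydir [-0.    -0.001 -1.   ] jaw yaw 176.38 gap 0.179 F [-1.7 -2.9  4. ] M [-0.53  0.31  0.01] q [-0.58  0.37 -0.01  2.03  0.01  0.74  2.48]
w9 ['camera_matrix', 'cam_to_world']
```

View pics/k4.png

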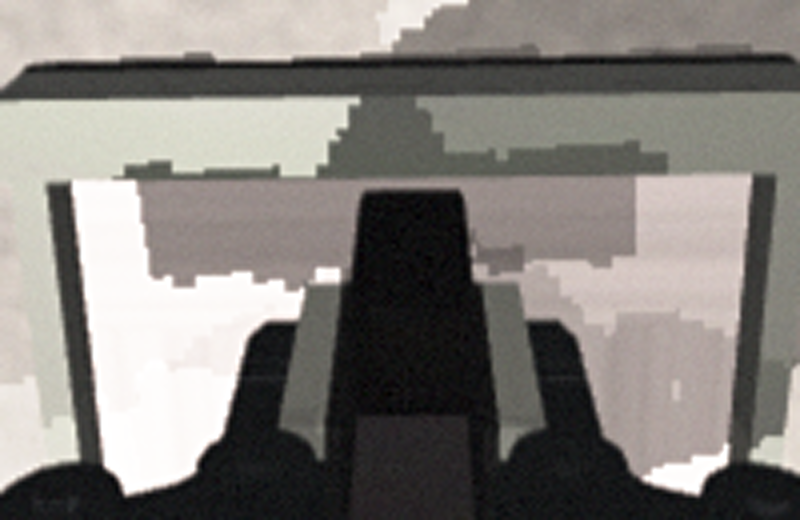

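The C is tucked: the lip edge at y=178 covers its back edge, the side gaps are equal and floor contact is 4 N. I'll release and rise.

step_arm:
  increments:
    - {"x":0,"y":0,"z":0,"roll":0,"gripper":0.3}
    - {"x":0,"y":0,"z":0,"roll":0,"gripper":0.5}
    - {"x":0,"y":0,"z":0,"roll":0,"gripper":0.8}
    - {"x":0,"y":0,"z":0,"roll":0,"gripper":1}
    - {"x":0,"y":0,"z":1.5,"roll":0,"gripper":1}
    - {"x":0,"y":0,"z":3,"roll":0,"gripper":1}
    - {"x":0,"y":0,"z":4,"roll":0,"gripper":1}
    - {"x":0,"y":0,"z":4,"roll":0,"gripper":1}
    - {"x":0,"y":0,"z":3,"roll":0,"gripper":1}
    - {"x":0,"y":0,"z":0,"roll":0,"gripper":1}

```text
time_s: 10.92
ee_pos: [451.5, 251.9, 188.4]
orientation: [0.516, 0.489, -0.479, -0.515]
wrist_force: [0.7, 1.4, 0.9]
finger_gap: 0.999
```

Run:
```python
from cfit import *
st(); im,i=snap('w10'); cv2.imwrite('pics/w10x.png',cv2.resize(im,None,fx=1.55,fy=1.55,interpolation=2))
for y in (87,90,177): print(y,view_tcp((612,5,90),y,230,(256,130)))
```

```text
t 10.92 tcp [451.5 251.9 188.4] ydir [ 0.011  0.008 -1.   ] jaw yaw 176.4 gap 0.999 F [0.7 1.4 0.9] M [ 0.02 -0.03  0.04] q [-0.59  0.17 -0.01  1.88  0.    1.08  2.49]
w10 ['camera_matrix', 'cam_to_world']
87 [661.22982712  -1.6075129 ]
90 [661.50816986   0.97803254]
177 [618.6075129   54.22982712]
```

View pics/w10x.png

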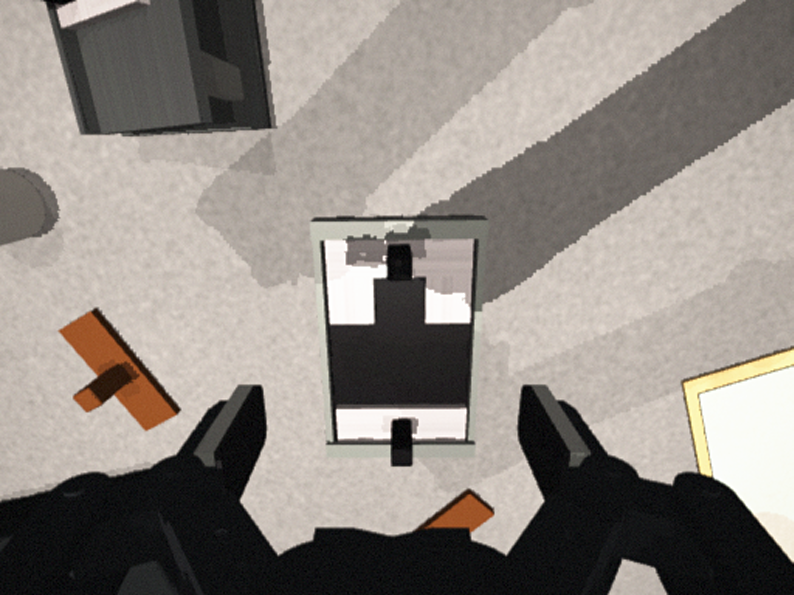

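The C sits well: back edge under the lip at (400,230), cavity at (400,300), bar at (400,425). On to the rest.

step_arm:
  increments:
    - {"x":1,"y":-1,"z":2,"roll":-6,"gripper":1}
    - {"x":2,"y":-2.4,"z":1.6,"roll":-7,"gripper":1}
    - {"x":2,"y":-2.4,"z":1,"roll":-7,"gripper":1}
    - {"x":2,"y":-2.4,"z":0,"roll":-7,"gripper":1}
    - {"x":2,"y":-2.4,"z":0,"roll":-7,"gripper":1}
    - {"x":2,"y":-2.4,"z":0,"roll":-7,"gripper":1}
    - {"x":2,"y":-2.4,"z":0,"roll":-7,"gripper":1}
    - {"x":2,"y":-2.4,"z":0,"roll":-7,"gripper":1}
    - {"x":2,"y":-2.4,"z":0,"roll":-7,"gripper":1}
    - {"x":2,"y":-2.4,"z":0,"roll":-7,"gripper":1}

```text
time_s: 11.8
ee_pos: [637.3, 21.9, 225.4]
orientation: [-0.699, -0.104, 0.106, 0.699]
wrist_force: [0.4, -0.3, 0.2]
finger_gap: 0.997
```

step_arm:
  increments:
    - {"x":1.5,"y":-1.4,"z":0,"roll":-7,"gripper":1}
    - {"x":0.5,"y":-0.4,"z":0,"roll":-7,"gripper":1}
    - {"x":0,"y":0,"z":0,"roll":-6,"gripper":1}
    - {"x":0,"y":0,"z":0,"roll":0,"gripper":1}
    - {"x":0,"y":0,"z":0,"roll":0,"gripper":1}
    - {"x":0,"y":0,"z":0,"roll":0,"gripper":1}

```text
time_s: 12.3
ee_pos: [656.7, 5.7, 226.4]
orientation: [-0.707, 0.016, -0.014, 0.707]
wrist_force: [-0.6, 0.3, 0.4]
finger_gap: 1.0
```

Run:
```python
from cfit import *
st(); im,i=snap('w11'); cv2.imwrite('pics/w11x.png',cv2.resize(im,None,fx=1.55,fy=1.55,interpolation=2))
for t in('ell_grip','angle_grip','rest'): print(t,landmark_of('wrist',t))
```

```text
t 12.3 tcp [656.7   5.7 226.4] ydir [-0.002  0.    -1.   ] jaw yaw 87.58 gap 1.0 F [-0.6  0.3  0.4] M [-0.06  0.   -0.02] q [-0.35  0.42  0.38  1.5  -0.16  1.26  1.58]
w11 ['camera_matrix', 'cam_to_world']
ell_grip [{'position': [635.4, -54.5, 93.4], 'conf': 0.87}]
angle_grip [{'position': [639.5, 76.4, 92.2], 'conf': 0.56}, {'position': [638.3, -52.6, 89.8], 'conf': 0.4}]
rest [{'position': [591.5, 13.6, -1.1], 'conf': 0.72}]
```

View pics/w11x.png

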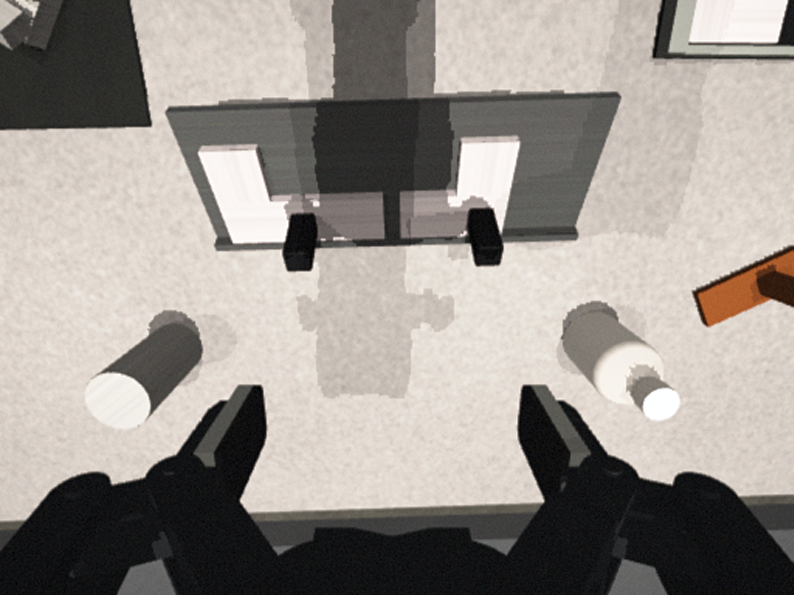

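The picture shows the L at left (post 300,240) and the angle at right (post 487,237). The cylinder is at (145,370) and the bottle at (620,360). Next I'll fit the leaning plates.

```bash
cat > lean.py <<'E'
from cfit import *
def lean_pts(P,psi,o): # P plate-frame pts; o world position of underside origin
    Rm=R.from_euler('z',psi,degrees=True).as_matrix()@R.from_euler('y',-30,degrees=True).as_matrix()
    return (Rm@np.atleast_2d(np.array(P,float)).T).T+o
def drawlean(c,i,lines,psi,o,f,off,col):
    for a,b in lines:
        p=(proj(i,lean_pts([a,b],psi,o))-off)*f+(f-1)/2
        cv2.line(c,*[tuple(int(v*16) for v in q) for q in p],col,1,cv2.LINE_AA,4)
E
python3 - <<'E'
from lean import *
im,i=load('w11'); x0,x1,y0,y1=120,350,80,185; f=3.4
c=cv2.resize(im[y0:y1,x0:x1],None,fx=f,fy=f,interpolation=2); o=np.array([x0,y0])
psi=178.8
for P,g,col in((ELL,(637,-60,94),(0,0,255)),(ANG,(640,69,94),(255,0,0))):
    og=np.array(g)-lean_pts([(0,0,40)],psi,0)[0]
    drawlean(c,i,poly(P,8)+box(-9,9,-9,9,8,52),psi,og,f,o,col)
cv2.imwrite('pics/r1.png',c)
E
```

```text
(no output)
```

View pics/r1.png

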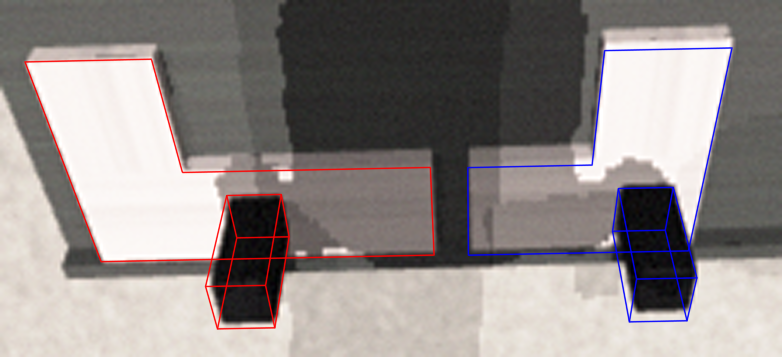

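The fit is close: L grip ≈ (636,-60,94), angle grip ≈ (638,68.5,94), rest yaw ≈ 178.8. I'll approach the angle first.

step_arm:
  increments:
    - {"x":-0.6,"y":2,"z":0,"roll":1.1,"gripper":1}
    - {"x":-0.6,"y":2.2,"z":-1,"roll":0,"gripper":1}
    - {"x":-0.6,"y":2,"z":-3,"roll":0,"gripper":1}
    - {"x":0,"y":0,"z":-3,"roll":0,"gripper":1}
    - {"x":0,"y":0,"z":-1.5,"roll":0,"gripper":1}
    - {"x":0,"y":0,"z":0,"roll":0,"gripper":1}
    - {"x":0,"y":0,"z":0,"roll":0,"gripper":1}

```text
time_s: 13.08
ee_pos: [639.0, 67.0, 142.2]
orientation: [0.707, -0.009, 0.009, -0.707]
wrist_force: [0.0, -0.1, 0.3]
finger_gap: 1.0
```

Run:
```python
from lean import *
s=st(); im,i=snap('w12'); cv2.imwrite('pics/w12x.png',cv2.resize(im,None,fx=1.55,fy=1.55,interpolation=2))
```

```text
t 13.08 tcp [639.   67.  142.2] ydir [-0.001 -0.    -1.   ] jaw yaw 88.53 gap 1.0 F [ 0.  -0.1  0.3] M [-0.01 -0.02  0.05] q [-0.42  0.46  0.35  1.63 -0.17  1.08  1.51]
w12 ['camera_matrix', 'cam_to_world']
```

View pics/w12x.png

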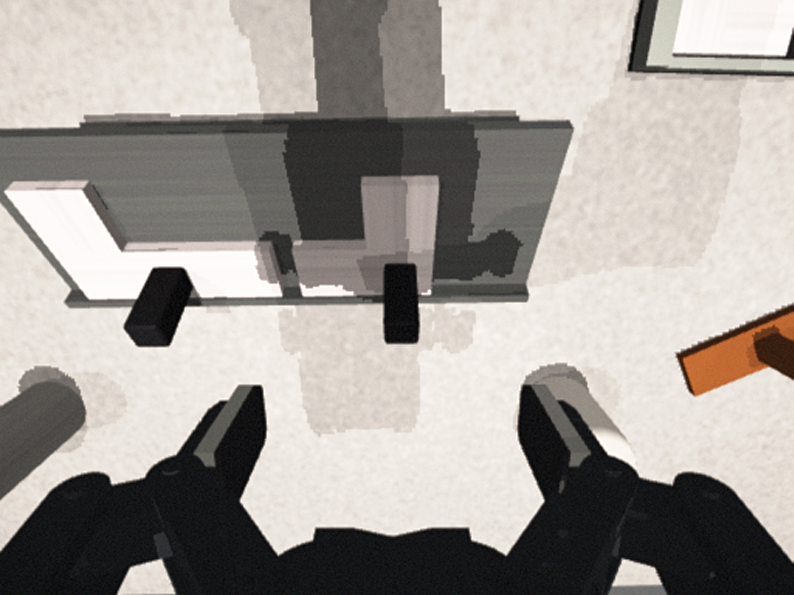

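The angle's post, at columns 400–402, is about 4 mm right of the finger midline (392). I'll shift +y and descend.

step_arm:
  increments:
    - {"x":0,"y":0.42,"z":-1.5,"roll":0,"gripper":1}
    - {"x":0,"y":0,"z":-2,"roll":0,"gripper":1}
    - {"x":0,"y":0,"z":-2,"roll":0,"gripper":1}
    - {"x":0,"y":0,"z":-1.2,"roll":0,"gripper":1}
    - {"x":0,"y":0,"z":0,"roll":0,"gripper":1}
    - {"x":0,"y":0,"z":0,"roll":0,"gripper":1}

```text
time_s: 13.63
ee_pos: [640.1, 70.9, 76.4]
orientation: [-0.707, 0.009, -0.01, 0.707]
wrist_force: [0.4, 0.3, 0.4]
finger_gap: 1.001
```

Run:
```python
from lean import *
s=st(); im,i=snap('w13'); cv2.imwrite('pics/w13x.png',cv2.resize(im,None,fx=1.55,fy=1.55,interpolation=2))
```

```text
t 13.63 tcp [640.1  70.9  76.4] ydir [ 0.001  0.    -1.   ] jaw yaw 88.48 gap 1.001 F [0.4 0.3 0.4] M [-0.02 -0.02 -0.06] q [-0.41  0.53  0.33  1.69 -0.2   0.96  1.53]
w13 ['camera_matrix', 'cam_to_world']
```

View pics/w13x.png

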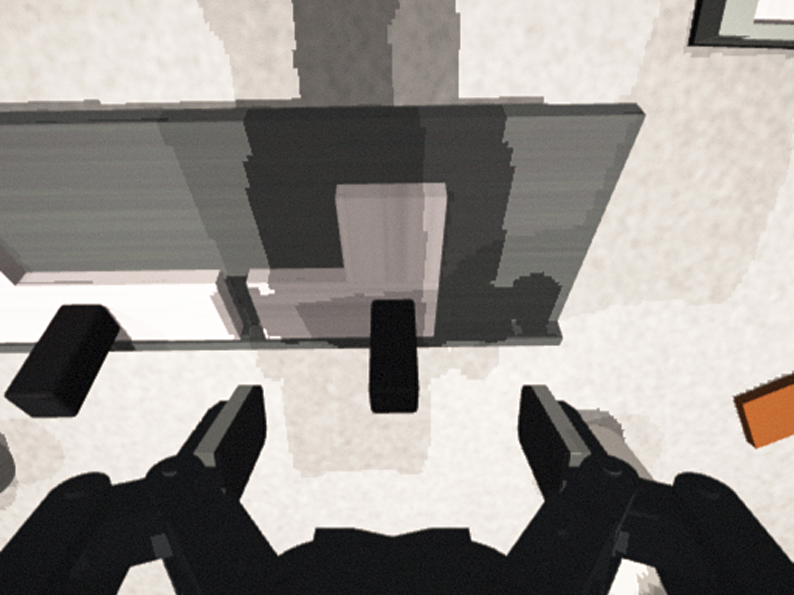

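Run:
```python
from lean import *
im,i=load('w13'); x0,x1,y0,y1=200,320,100,290; f=3
c=cv2.resize(im[y0:y1,x0:x1],None,fx=f,fy=f,interpolation=2); o=np.array([x0,y0]); psi=178.5
g=np.array([640,71.5,95.4]); og=g-lean_pts([(0,0,40)],psi,0)[0]
drawlean(c,i,poly(ANG,8)+box(-9,9,-9,9,8,52),psi,og,f,o,(0,0,255))
# C held (w5) reference: upright post model at TCP
im5,i5=load('w5'); c5=cv2.resize(im5[y0:y1,x0:x1],None,fx=f,fy=f,interpolation=2)
draw(c5,i5,poly(CEE,8)+box(-9,9,-9,9,8,52),-9.5,np.array([461.3,-399.8]),f,o) if 0 else draw(c5,i5,poly(CEE,12)+box(-9,9,-9,9,12,56),-9.5,np.array([461.3,-399.8]),f,o)
cv2.imwrite('pics/r2.png',np.hstack([c,c5]))
```

```text
(no output)
```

View pics/r2.png

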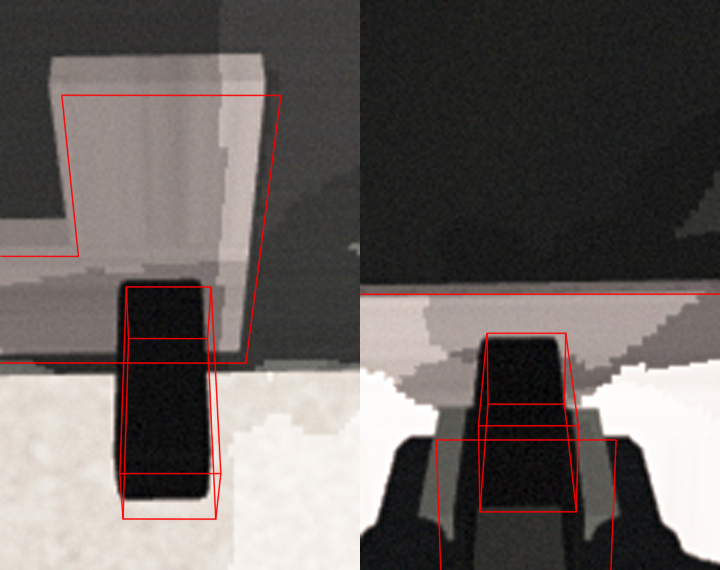

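The post is centred in the jaw direction (col 394), and the overlay puts it about 2.5 mm nearer the robot. I'll shift x and close gently so the plate can be swivelled later.

step_arm:
  increments:
    - {"x":-0.25,"y":0,"z":0,"roll":0,"gripper":0.6}
    - {"x":0,"y":0,"z":0,"roll":0,"gripper":0.1}
    - {"x":0,"y":0,"z":0,"roll":0,"gripper":0.1}
    - {"x":0,"y":0,"z":0,"roll":0,"gripper":0.1}
    - {"x":0,"y":0,"z":0,"roll":0,"gripper":0.1}
    - {"x":0,"y":0,"z":0,"roll":0,"gripper":0.1}
    - {"x":0,"y":0,"z":0,"roll":0,"gripper":0.1}
    - {"x":0,"y":0,"z":0,"roll":0,"gripper":0.1}
  force: 30

```text
time_s: 14.35
ee_pos: [637.1, 71.4, 75.8]
orientation: [-0.707, 0.009, -0.009, 0.707]
wrist_force: [-0.7, 1.2, 3.1]
finger_gap: 0.193
```

step_arm:
  increments:
    - {"x":0,"y":0,"z":0.7,"roll":0,"gripper":0.1}
    - {"x":0,"y":0,"z":1.5,"roll":0,"gripper":0.1}
    - {"x":0,"y":0,"z":2.5,"roll":0,"gripper":0.1}
    - {"x":0,"y":0,"z":2.5,"roll":0,"gripper":0.1}
    - {"x":0,"y":0,"z":1.5,"roll":0,"gripper":0.1}
    - {"x":0,"y":0,"z":0,"roll":0,"gripper":0.1}

```text
time_s: 14.85
ee_pos: [639.4, 71.2, 166.6]
orientation: [-0.707, 0.007, -0.012, 0.708]
wrist_force: [1.1, -0.6, -1.0]
finger_gap: 0.188
```

Run:
```python
from lean import *
s=st(); im,i=snap('w14'); cv2.imwrite('pics/w14x.png',cv2.resize(im,None,fx=1.55,fy=1.55,interpolation=2))
```

```text
t 14.85 tcp [639.4  71.2 166.6] ydir [ 0.007  0.001 -1.   ] jaw yaw 88.49 gap 0.188 F [ 1.1 -0.6 -1. ] M [ 0.01 -0.15 -0.  ] q [-0.44  0.43  0.35  1.61 -0.16  1.12  1.5 ]
w14 ['camera_matrix', 'cam_to_world']
```

View pics/w14x.png

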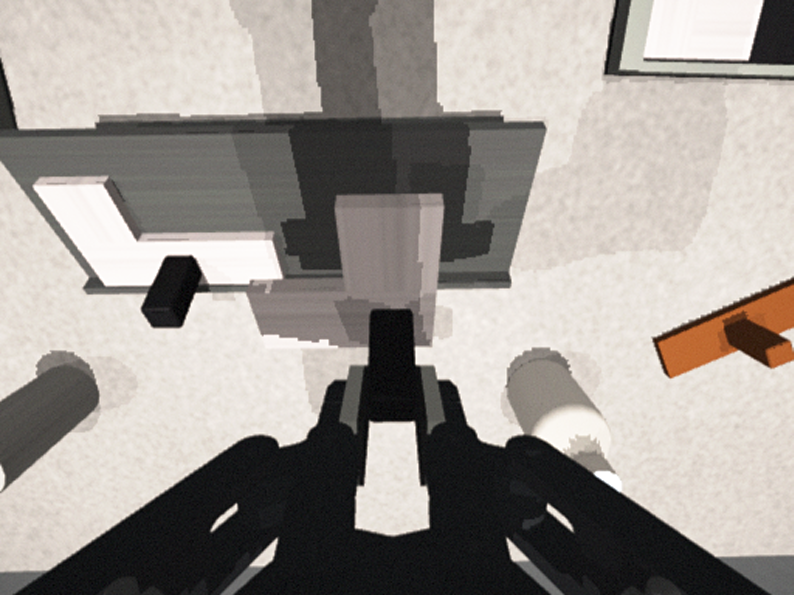

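The angle is lifted and still tilted; the arm of the plate shows at (390,270). I'll carry it to free bench at about (625,250), touch its low edge down and drag towards the robot to swivel it level in the pads.

step_arm:
  increments:
    - {"x":-0.2,"y":2,"z":0,"roll":0,"gripper":0.1}
    - {"x":-0.2,"y":3.5,"z":0,"roll":0,"gripper":0.1}
    - {"x":-0.2,"y":3.5,"z":0,"roll":0,"gripper":0.1}
    - {"x":-0.2,"y":3.5,"z":-1,"roll":0,"gripper":0.1}
    - {"x":-0.2,"y":3.5,"z":-2,"roll":0,"gripper":0.1}
    - {"x":-0.2,"y":2,"z":-3,"roll":0,"gripper":0.1}
    - {"x":0,"y":0,"z":-3,"roll":0,"gripper":0.1}
    - {"x":0,"y":0,"z":-2.5,"roll":0,"gripper":0.1}
    - {"x":0,"y":0,"z":-1.5,"roll":0,"gripper":0.1}
    - {"x":0,"y":0,"z":0,"roll":0,"gripper":0.1}

```text
time_s: 15.73
ee_pos: [620.8, 250.3, 26.9]
orientation: [0.708, -0.012, 0.006, -0.706]
wrist_force: [-0.0, -1.0, -1.2]
finger_gap: 0.191
```

step_arm:
  increments:
    - {"x":0,"y":0,"z":0,"roll":0,"gripper":0.1}
    - {"x":0,"y":0,"z":-0.3,"roll":0,"gripper":0.1}
    - {"x":0,"y":0,"z":-0.2,"roll":0,"gripper":0.1}
    - {"x":0,"y":0,"z":0,"roll":0,"gripper":0.1}
  force: 20

```text
time_s: 16.07
ee_pos: [625.0, 251.1, 27.8]
orientation: [-0.707, 0.009, -0.009, 0.707]
wrist_force: [-0.0, -0.1, -0.8]
finger_gap: 0.191
```

Run:
```python
from lean import *
s=st()
```

```text
t 16.07 tcp [625.  251.1  27.8] ydir [ 0.  0. -1.] jaw yaw 88.49 gap 0.191 F [-0.  -0.1 -0.8] M [-0.01  0.02 -0.05] q [-0.63  0.62  0.27  1.64 -0.2   0.91  1.25]
```

step_arm:
  increments:
    - {"x":0,"y":0,"z":-0.2,"roll":0,"gripper":0.1}
    - {"x":0,"y":0,"z":-0.2,"roll":0,"gripper":0.1}
    - {"x":0,"y":0,"z":0,"roll":0,"gripper":0.1}

```text
time_s: 16.32
ee_pos: [626.3, 251.7, 24.9]
orientation: [-0.707, 0.008, -0.01, 0.708]
wrist_force: [-0.2, 1.4, 4.2]
finger_gap: 0.195
```

Contact at 5 N. Now I'll drag towards the robot.

step_arm:
  increments:
    - {"x":-0.3,"y":0,"z":-0.1,"roll":0,"gripper":0.1}
    - {"x":-0.3,"y":0,"z":0,"roll":0,"gripper":0.1}
    - {"x":-0.4,"y":0,"z":0,"roll":0,"gripper":0.1}
    - {"x":-0.4,"y":0,"z":0,"roll":0,"gripper":0.1}
    - {"x":-0.4,"y":0,"z":-0.1,"roll":0,"gripper":0.1}
    - {"x":-0.4,"y":0,"z":-0.1,"roll":0,"gripper":0.1}
    - {"x":0,"y":0,"z":0,"roll":0,"gripper":0.1}

```text
time_s: 16.9
ee_pos: [601.9, 252.0, 21.1]
orientation: [-0.707, 0.009, -0.009, 0.707]
wrist_force: [0.1, 1.0, 5.8]
finger_gap: 0.193
```

Run:
```python
from lean import *
s=st(); im,i=snap('w15'); cv2.imwrite('pics/w15x.png',cv2.resize(im,None,fx=1.55,fy=1.55,interpolation=2))
```

```text
t 16.9 tcp [601.9 252.   21.1] ydir [-0.001  0.001 -1.   ] jaw yaw 88.55 gap 0.193 F [0.1 1.  5.8] M [ 0.09 -0.15  0.03] q [-0.65  0.6   0.27  1.7  -0.2   0.87  1.24]
w15 ['camera_matrix', 'cam_to_world']
```

View pics/w15x.png

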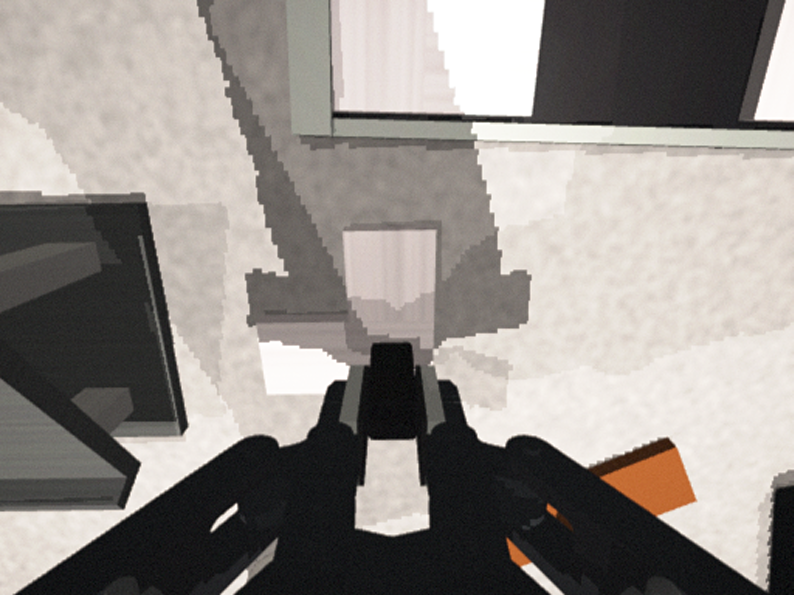

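The plate now looks nearly flat, with its shadow tight along its edges and z at the flat value. I'll press a little to seat it level, then lift.

step_arm:
  increments:
    - {"x":-0.1,"y":0,"z":-0.2,"roll":0,"gripper":0.1}
    - {"x":0,"y":0,"z":-0.2,"roll":0,"gripper":0.1}
    - {"x":0,"y":0,"z":0,"roll":0,"gripper":0.1}
    - {"x":0,"y":0,"z":0,"roll":0,"gripper":0.1}

```text
time_s: 17.28
ee_pos: [602.0, 252.4, 20.3]
orientation: [-0.706, 0.009, -0.009, 0.708]
wrist_force: [-5.5, -1.2, 22.7]
finger_gap: 0.192
```

Run:
```python
from lean import *
s=st(); im,i=snap('w16'); 
x0,x1,y0,y1=150,310,130,290; f=3.5
c=cv2.resize(im[y0:y1,x0:x1],None,fx=f,fy=f,interpolation=2); o=np.array([x0,y0]); c0=c.copy()
draw(c,i,poly(ANG,8)+box(-9,9,-9,9,8,52),178.5,s['ee_pos'][:2],f,o)
cv2.imwrite('pics/r3.png',c)
```

```text
t 17.28 tcp [602.  252.4  20.3] ydir [ 0.     0.002 -1.   ] jaw yaw 88.52 gap 0.192 F [-5.5 -1.2 22.7] M [-0.2   1.03  0.02] q [-0.65  0.6   0.27  1.7  -0.2   0.87  1.24]
w16 ['camera_matrix', 'cam_to_world']
```

View pics/r3.png

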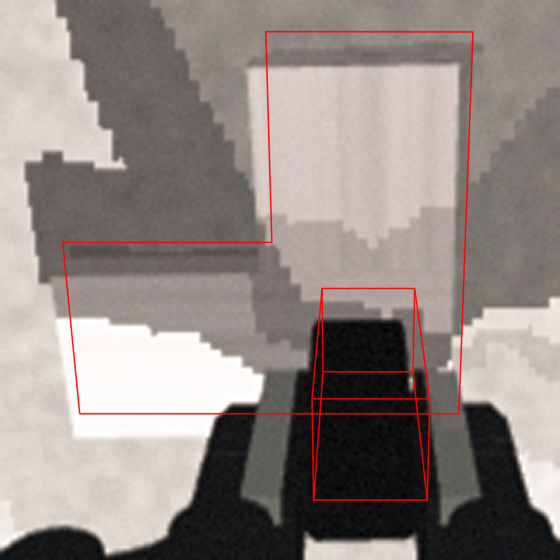

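The plate lies flat: contact is stiff at 22 N. The overlay shows the post about 5 mm off-centre in the pads along +x, so I'll regrip it centred.

step_arm:
  increments:
    - {"x":0,"y":0,"z":0.35,"roll":0,"gripper":0.1}
    - {"x":0,"y":0,"z":0,"roll":0,"gripper":0.3}
    - {"x":0,"y":0,"z":0,"roll":0,"gripper":0.4}
    - {"x":0.45,"y":0,"z":0,"roll":0,"gripper":0.4}
    - {"x":0,"y":0,"z":0,"roll":0,"gripper":0.4}
    - {"x":0,"y":0,"z":0,"roll":0,"gripper":0.1}
    - {"x":0,"y":0,"z":0,"roll":0,"gripper":0.1}
    - {"x":0,"y":0,"z":0,"roll":0,"gripper":0.1}
    - {"x":0,"y":0,"z":0,"roll":0,"gripper":0.1}
  force: 50

```text
time_s: 18.08
ee_pos: [606.1, 251.1, 19.6]
orientation: [0.707, -0.009, 0.009, -0.707]
wrist_force: [-0.3, -0.1, -1.0]
finger_gap: 0.191
```

Run:
```python
from lean import *
s=st(); im,i=snap('w17'); 
x0,x1,y0,y1=150,310,130,290; f=3.5
c=cv2.resize(im[y0:y1,x0:x1],None,fx=f,fy=f,interpolation=2); o=np.array([x0,y0]); c0=c.copy()
draw(c,i,poly(ANG,8)+box(-9,9,-9,9,8,52),178.5,s['ee_pos'][:2],f,o)
cv2.imwrite('pics/r4.png',c)
```

```text
t 18.08 tcp [606.1 251.1  19.6] ydir [-0. -0. -1.] jaw yaw 88.5 gap 0.191 F [-0.3 -0.1 -1. ] M [-0.03 -0.07  0.  ] q [-0.65  0.61  0.27  1.69 -0.2   0.87  1.25]
w17 ['camera_matrix', 'cam_to_world']
```

View pics/r4.png

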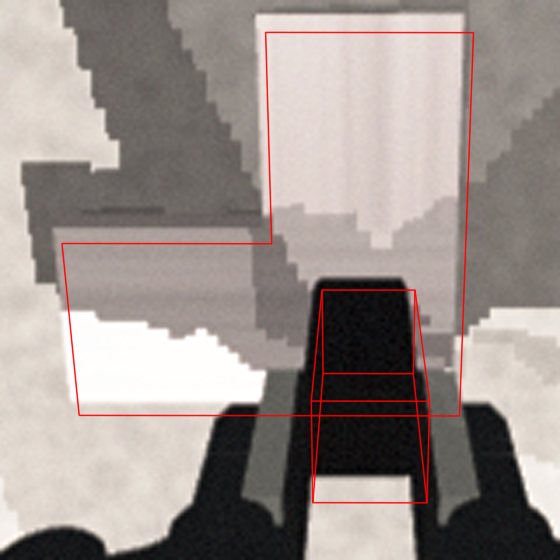

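The regrip is good, with the post about 3 mm robot-side of the TCP and the plate level. I'll carry it over the tray centre.

step_arm:
  increments:
    - {"x":0,"y":0,"z":1.5,"roll":0,"gripper":0.1}
    - {"x":0,"y":0,"z":3,"roll":0,"gripper":0.1}
    - {"x":-1,"y":0.5,"z":3,"roll":-0.6,"gripper":0.1}
    - {"x":-3,"y":1.5,"z":1,"roll":-0.6,"gripper":0.1}
    - {"x":-3.2,"y":1.7,"z":0,"roll":-0.5,"gripper":0.1}
    - {"x":-3.2,"y":1.7,"z":0,"roll":0,"gripper":0.1}
    - {"x":-3,"y":1.5,"z":0,"roll":0,"gripper":0.1}
    - {"x":-1.8,"y":0.8,"z":-1,"roll":0,"gripper":0.1}
    - {"x":0,"y":0,"z":-1,"roll":0,"gripper":0.1}
    - {"x":0,"y":0,"z":0,"roll":0,"gripper":0.1}

```text
time_s: 18.97
ee_pos: [451.6, 328.2, 83.1]
orientation: [0.708, -0.02, 0.017, -0.706]
wrist_force: [0.6, -0.7, -1.8]
finger_gap: 0.185
```

step_arm:
  increments:
    - {"x":0,"y":0,"z":0,"roll":0,"gripper":0.1}
    - {"x":0,"y":0,"z":0,"roll":0,"gripper":0.1}

```text
time_s: 19.13
ee_pos: [456.0, 327.3, 85.3]
orientation: [0.707, -0.02, 0.021, -0.707]
wrist_force: [-0.8, 0.6, -0.6]
finger_gap: 0.186
```

Run:
```python
from lean import *
s=st(); im,i=snap('w18'); cv2.imwrite('pics/w18x.png',cv2.resize(im,None,fx=1.55,fy=1.55,interpolation=2))
```

```text
t 19.13 tcp [456.  327.3  85.3] ydir [ 0.001 -0.    -1.   ] jaw yaw 86.67 gap 0.186 F [-0.8  0.6 -0.6] M [-0.01 -0.06 -0.  ] q [-0.92  0.38  0.28  1.88 -0.13  0.9   0.93]
w18 ['camera_matrix', 'cam_to_world']
```

View pics/w18x.png

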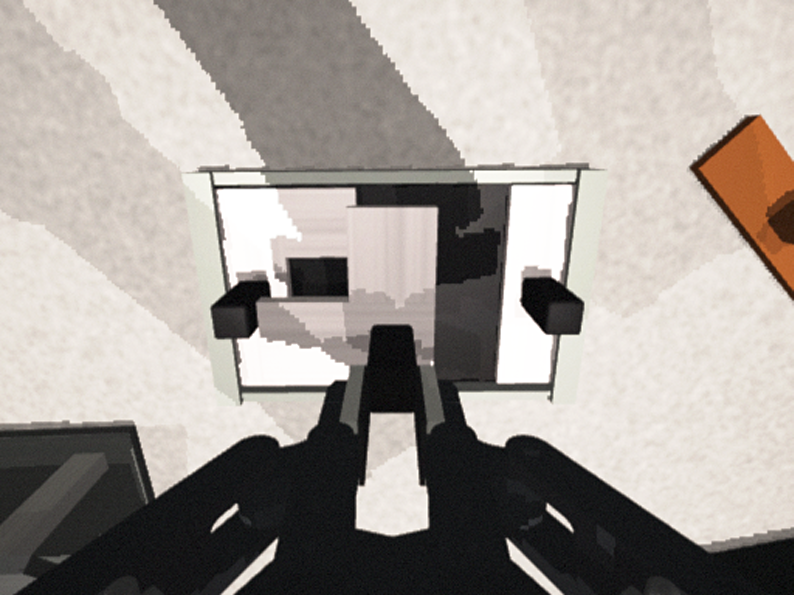

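The angle is oriented as planned, with one arm into the C's cavity and one to the robot-side wall. It should go about 2 mm +y. I'll lower it to just above the rims and recheck.

step_arm:
  increments:
    - {"x":0,"y":0.2,"z":-1.5,"roll":0,"gripper":0.1}
    - {"x":0,"y":0,"z":-1.5,"roll":0,"gripper":0.1}
    - {"x":0,"y":0,"z":-0.8,"roll":0,"gripper":0.1}
    - {"x":0,"y":0,"z":0,"roll":0,"gripper":0.1}
    - {"x":0,"y":0,"z":0,"roll":0,"gripper":0.1}
    - {"x":0,"y":0,"z":0,"roll":0,"gripper":0.1}

```text
time_s: 19.68
ee_pos: [455.4, 330.4, 47.7]
orientation: [-0.706, 0.02, -0.02, 0.707]
wrist_force: [0.3, -0.0, -1.1]
finger_gap: 0.186
```

Run:
```python
from lean import *
s=st(); im,i=snap('w19'); x0,x1,y0,y1=110,390,95,270; f=2.85
cv2.imwrite('pics/r5.png',cv2.resize(im[y0:y1,x0:x1],None,fx=f,fy=f,interpolation=2))
```

```text
t 19.68 tcp [455.4 330.4  47.7] ydir [ 0.001  0.001 -1.   ] jaw yaw 86.76 gap 0.186 F [ 0.3 -0.  -1.1] M [ 0.02 -0.04  0.02] q [-0.91  0.43  0.26  1.91 -0.15  0.82  0.94]
w19 ['camera_matrix', 'cam_to_world']
```

View pics/r5.png

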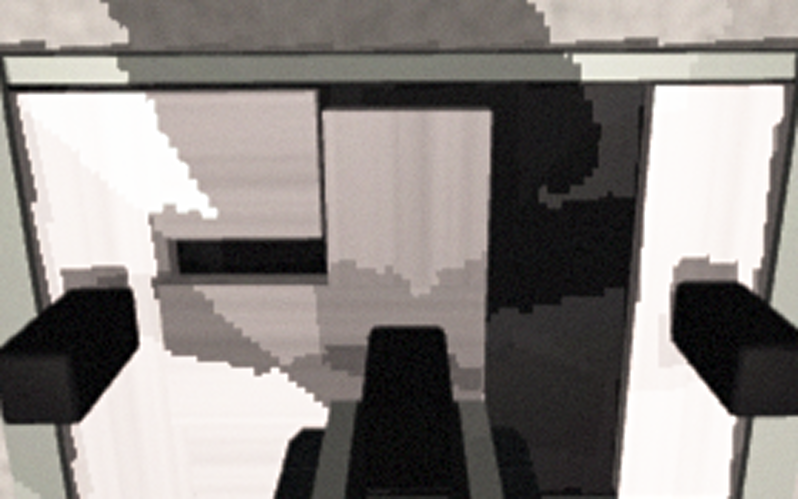

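Run:
```python
from fit import *
im,i=load('w19'); off=np.array([110,95]); f=2.85
zt=47.7-20+8
T=[((318,110),1,-21.5,13),((326,270),1,-21.5,13),((648,110),1,61.5,13),((634,260),1,61.5,13),((618,440),1,61.5,13),((60,94),0,-58.5,13),((250,91),0,-58.5,13),((180,238),0,-21.5,13),((310,236),0,-21.5,13)]
x,r=fit(i,T,[452,328,-.05],off,f); print(x[:2],np.degrees(x[2]),np.round(r,1))
A=[((340,110),0,-58.5,zt),((480,109),0,-58.5,zt),((323,130),1,-18.5,zt),((328,260),1,-18.5,zt),((491,130),1,18.5,zt),((488,300),1,18.5,zt),((170,285),0,-18.5,zt),((315,283),0,-18.5,zt),((163,300),1,-58.5,zt),((166,345),1,-58.5,zt)]
a,ra=fit(i,A,[452,328,-.05],off,f); print(a[:2],np.degrees(a[2]),np.round(ra,1))
d=a[:2]-x[:2];c,s=np.cos(x[2]),np.sin(x[2]); print('rel tray',c*d[0]+s*d[1],-s*d[0]+c*d[1])
```

```text
[450.26300905 327.6558841 ] -3.2085510828304775 [ 1.1  1.7 -1.  -1.  -0.8  0.6 -0.1  0.  -0.5]
[451.79170315 329.76223156] -2.4914987368060726 [ 0.1  0.2 -0.1 -0.3 -0.2 -0.1 -0.1 -0.2  0.6  0. ]
rel tray 1.4084044018385091 2.1886073908255548
```

step_arm:
  increments:
    - {"x":-0.1,"y":-0.07,"z":-0.5,"roll":-0.5,"gripper":0.1}
    - {"x":0,"y":0,"z":-0.7,"roll":0,"gripper":0.1}
    - {"x":0,"y":0,"z":-0.4,"roll":0,"gripper":0.1}
    - {"x":0,"y":0,"z":0,"roll":0,"gripper":0.1}
    - {"x":0,"y":0,"z":0,"roll":0,"gripper":0.1}

```text
time_s: 20.15
ee_pos: [452.9, 329.3, 30.4]
orientation: [0.707, -0.023, 0.022, -0.707]
wrist_force: [0.3, 0.4, -0.9]
finger_gap: 0.189
```

Run:
```python
from lean import *
s=st(); im,i=snap('w20'); x0,x1,y0,y1=110,390,95,270; f=2.85
cv2.imwrite('pics/r6.png',cv2.resize(im[y0:y1,x0:x1],None,fx=f,fy=f,interpolation=2))
```

```text
t 20.15 tcp [452.9 329.3  30.4] ydir [-0.001 -0.001 -1.   ] jaw yaw 86.31 gap 0.189 F [ 0.3  0.4 -0.9] M [ 0.03 -0.01 -0.04] q [-0.91  0.45  0.26  1.92 -0.16  0.79  0.94]
w20 ['camera_matrix', 'cam_to_world']
```

View pics/r6.png

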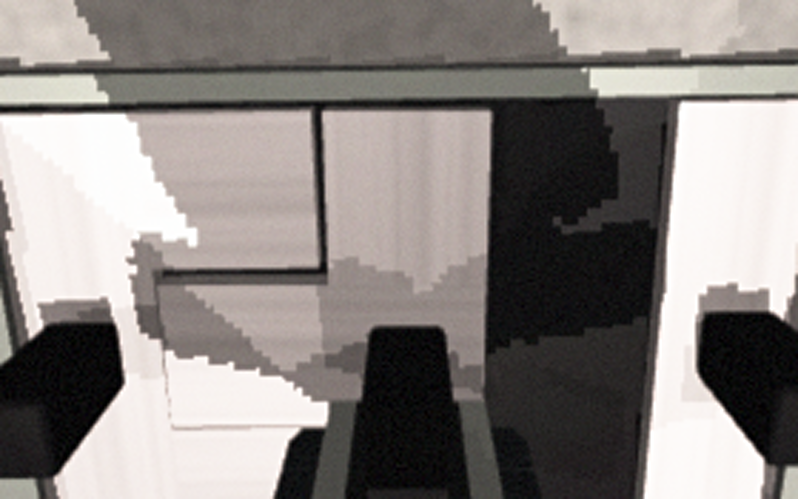

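Nearly in. The gaps say shift +x by about 1 mm, then lower to the floor.

step_arm:
  increments:
    - {"x":0.11,"y":0,"z":0,"roll":0,"gripper":0.1}
    - {"x":0,"y":0,"z":-0.2,"roll":0,"gripper":0.1}
    - {"x":0,"y":0,"z":-0.15,"roll":0,"gripper":0.1}
    - {"x":0,"y":0,"z":-0.1,"roll":0,"gripper":0.1}
    - {"x":0,"y":0,"z":0,"roll":0,"gripper":0.1}

```text
time_s: 20.62
ee_pos: [454.2, 329.4, 26.2]
orientation: [0.707, -0.023, 0.023, -0.707]
wrist_force: [0.0, -0.1, -1.8]
finger_gap: 0.188
```

step_arm:
  increments:
    - {"x":0,"y":0,"z":-0.15,"roll":0,"gripper":0.1}
    - {"x":0,"y":0,"z":-0.05,"roll":0,"gripper":0.1}
    - {"x":0,"y":0,"z":0,"roll":0,"gripper":0.1}

```text
time_s: 20.87
ee_pos: [454.5, 329.6, 24.4]
orientation: [-0.707, 0.023, -0.023, 0.707]
wrist_force: [-0.2, 0.6, -1.2]
finger_gap: 0.189
```

Run:
```python
from lean import *
s=st(); im,i=snap('w21'); x0,x1,y0,y1=110,390,95,270; f=2.85
cv2.imwrite('pics/r7.png',cv2.resize(im[y0:y1,x0:x1],None,fx=f,fy=f,interpolation=2))
```

```text
t 20.87 tcp [454.5 329.6  24.4] ydir [ 0.  0. -1.] jaw yaw 86.3 gap 0.189 F [-0.2  0.6 -1.2] M [ 0.03 -0.02 -0.02] q [-0.91  0.46  0.25  1.92 -0.16  0.78  0.94]
w21 ['camera_matrix', 'cam_to_world']
```

View pics/r7.png

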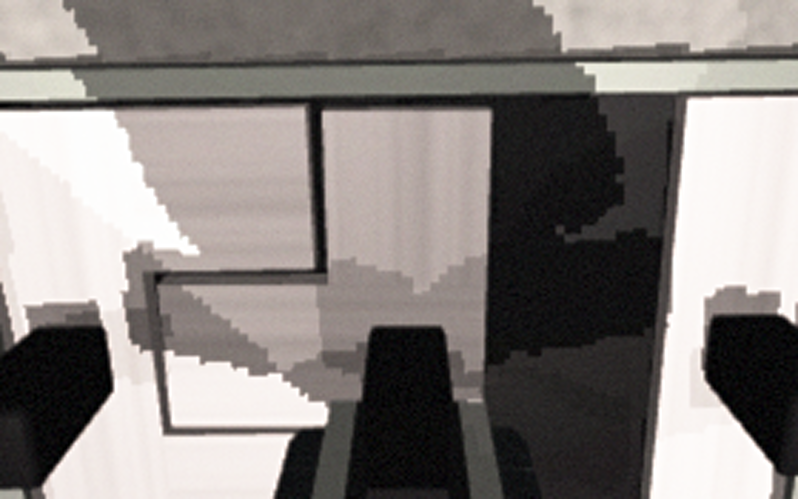

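Gaps all round are even. I'll lower a touch more to contact.

step_arm:
  increments:
    - {"x":0,"y":0,"z":-0.1,"roll":0,"gripper":0.1}
    - {"x":0,"y":0,"z":0,"roll":0,"gripper":0.1}

```text
time_s: 21.08
ee_pos: [454.5, 329.6, 24.3]
orientation: [-0.707, 0.023, -0.023, 0.707]
wrist_force: [-3.2, -0.6, 5.6]
finger_gap: 0.184
```

step_arm:
  increments:
    - {"x":0,"y":0,"z":0,"roll":0,"gripper":0.3}
    - {"x":0,"y":0,"z":0,"roll":0,"gripper":0.5}
    - {"x":0,"y":0,"z":0,"roll":0,"gripper":0.7}
    - {"x":0,"y":0,"z":0.5,"roll":0,"gripper":0.7}
    - {"x":0,"y":0,"z":2.5,"roll":0,"gripper":0.7}
    - {"x":0,"y":0,"z":4,"roll":0,"gripper":0.8}
    - {"x":0,"y":0,"z":4,"roll":0,"gripper":1}
    - {"x":0,"y":0,"z":2,"roll":0,"gripper":1}
    - {"x":0,"y":0,"z":0,"roll":0,"gripper":1}
    - {"x":0,"y":0,"z":0,"roll":0,"gripper":1}

```text
time_s: 21.92
ee_pos: [455.2, 330.2, 155.1]
orientation: [-0.706, 0.022, -0.024, 0.708]
wrist_force: [-0.1, -0.2, -1.1]
finger_gap: 1.0
```

Run:
```python
from lean import *
s=st(); im,i=snap('w22'); cv2.imwrite('pics/w22x.png',cv2.resize(im,None,fx=1.55,fy=1.55,interpolation=2))
```

```text
t 21.92 tcp [455.2 330.2 155.1] ydir [ 0.002  0.002 -1.   ] jaw yaw 86.31 gap 1.0 F [-0.1 -0.2 -1.1] M [ 0.   -0.02 -0.01] q [-0.95  0.3   0.29  1.82 -0.1   1.04  0.89]
w22 ['camera_matrix', 'cam_to_world']
```

View pics/w22x.png

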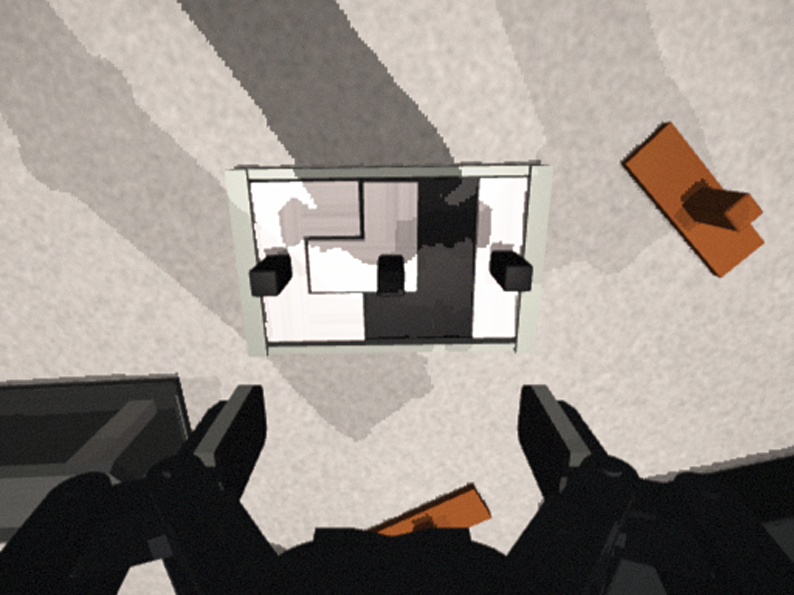

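The angle is placed well, and the L-shaped hole remains at (440,290). Going for the L-plate.

step_arm:
  increments:
    - {"x":1,"y":-2,"z":1,"roll":0.5,"gripper":1}
    - {"x":1.6,"y":-3.5,"z":0,"roll":0.5,"gripper":1}
    - {"x":1.6,"y":-3.5,"z":0,"roll":0.5,"gripper":1}
    - {"x":1.6,"y":-3.5,"z":0,"roll":0.5,"gripper":1}
    - {"x":1.6,"y":-3.5,"z":0,"roll":0.2,"gripper":1}
    - {"x":1.6,"y":-3.5,"z":0,"roll":0,"gripper":1}
    - {"x":1.6,"y":-3.5,"z":0,"roll":0,"gripper":1}
    - {"x":1.6,"y":-3.5,"z":0,"roll":0,"gripper":1}
    - {"x":1.6,"y":-3.5,"z":0,"roll":0,"gripper":1}
    - {"x":1.6,"y":-3.5,"z":0,"roll":0,"gripper":1}

```text
time_s: 22.8
ee_pos: [607.4, -7.2, 161.2]
orientation: [0.707, -0.011, 0.008, -0.707]
wrist_force: [0.4, 0.3, -0.5]
finger_gap: 1.006
```

step_arm:
  increments:
    - {"x":1.6,"y":-3,"z":-0.5,"roll":0,"gripper":1}
    - {"x":1.2,"y":-2.2,"z":-1,"roll":0,"gripper":1}
    - {"x":0,"y":0,"z":-1,"roll":0,"gripper":1}
    - {"x":0,"y":0,"z":0,"roll":0,"gripper":1}
    - {"x":0,"y":0,"z":0,"roll":0,"gripper":1}
    - {"x":0,"y":0,"z":0,"roll":0,"gripper":1}

```text
time_s: 23.3
ee_pos: [635.7, -55.3, 137.6]
orientation: [-0.707, 0.009, -0.008, 0.708]
wrist_force: [0.8, 0.4, 0.1]
finger_gap: 1.0
```

Run:
```python
from lean import *
s=st(); im,i=snap('w23'); cv2.imwrite('pics/w23x.png',cv2.resize(im,None,fx=1.55,fy=1.55,interpolation=2))
```

```text
t 23.3 tcp [635.7 -55.3 137.6] ydir [-0.002  0.001 -1.   ] jaw yaw 88.65 gap 1.0 F [0.8 0.4 0.1] M [-0.03  0.03 -0.01] q [-0.3   0.47  0.44  1.65 -0.22  1.08  1.75]
w23 ['camera_matrix', 'cam_to_world']
```

View pics/w23x.png

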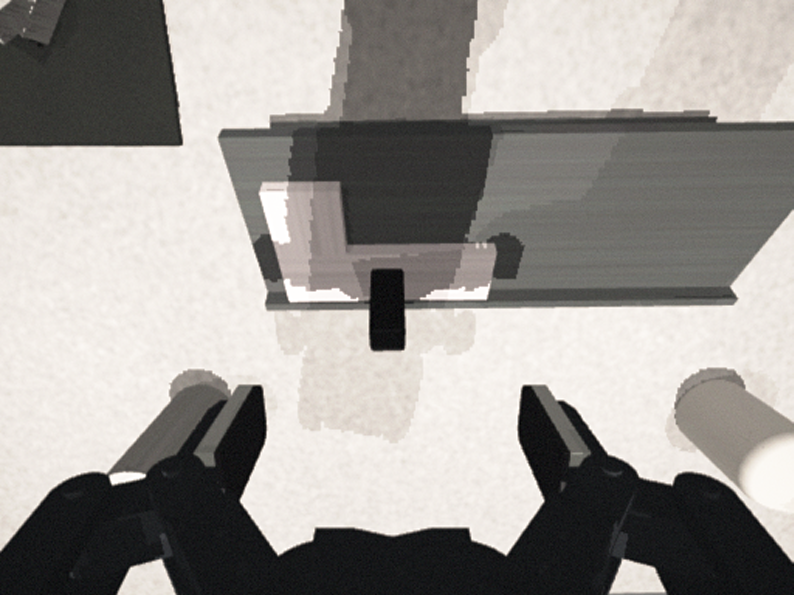

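The L's post at col 387.5 is about 2 mm left of the midline (392). I'll shift -y and descend, then check x by overlay.

step_arm:
  increments:
    - {"x":0,"y":-0.2,"z":-1.5,"roll":0,"gripper":1}
    - {"x":0,"y":0,"z":-2,"roll":0,"gripper":1}
    - {"x":0,"y":0,"z":-1.8,"roll":0,"gripper":1}
    - {"x":0,"y":0,"z":-0.9,"roll":0,"gripper":1}
    - {"x":0,"y":0,"z":0,"roll":0,"gripper":1}
    - {"x":0,"y":0,"z":0,"roll":0,"gripper":1}

```text
time_s: 23.85
ee_pos: [636.6, -58.6, 76.9]
orientation: [-0.707, 0.009, -0.009, 0.707]
wrist_force: [-0.3, -0.4, 0.1]
finger_gap: 1.001
```

Run:
```python
from lean import *
s=st(); im,i=snap('w24'); x0,x1,y0,y1=120,330,90,290; f=2.9
c=cv2.resize(im[y0:y1,x0:x1],None,fx=f,fy=f,interpolation=2); o=np.array([x0,y0]); psi=178.65
g=s['ee_pos']+[0,0,19]; og=g-lean_pts([(0,0,40)],psi,0)[0]
drawlean(c,i,poly(ELL,8)+box(-9,9,-9,9,8,52),psi,og,f,o,(0,0,255))
cv2.imwrite('pics/r8.png',c)
```

```text
t 23.85 tcp [636.6 -58.6  76.9] ydir [ 0.  0. -1.] jaw yaw 88.57 gap 1.001 F [-0.3 -0.4  0.1] M [-0.03 -0.01 -0.02] q [-0.28  0.53  0.42  1.7  -0.26  0.96  1.78]
w24 ['camera_matrix', 'cam_to_world']
```

View pics/r8.png

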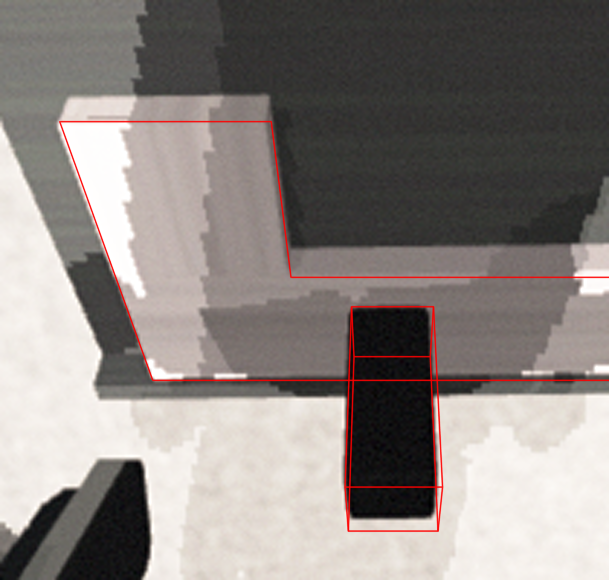

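The overlay matches the post within 1 mm. Closing, then lifting.

step_arm:
  increments:
    - {"x":-0.05,"y":0,"z":0,"roll":0,"gripper":0.6}
    - {"x":0,"y":0,"z":0,"roll":0,"gripper":0.1}
    - {"x":0,"y":0,"z":0,"roll":0,"gripper":0.1}
    - {"x":0,"y":0,"z":0,"roll":0,"gripper":0.1}
    - {"x":0,"y":0,"z":0,"roll":0,"gripper":0.1}
    - {"x":0,"y":0,"z":0,"roll":0,"gripper":0.1}
    - {"x":0,"y":0,"z":0,"roll":0,"gripper":0.1}
    - {"x":0,"y":0,"z":0,"roll":0,"gripper":0.1}
  force: 30

```text
time_s: 24.57
ee_pos: [636.3, -59.1, 76.9]
orientation: [-0.707, 0.009, -0.009, 0.707]
wrist_force: [-0.5, 1.6, 3.0]
finger_gap: 0.193
```

step_arm:
  increments:
    - {"x":0,"y":0,"z":0.7,"roll":0,"gripper":0.1}
    - {"x":0,"y":0,"z":1.5,"roll":0,"gripper":0.1}
    - {"x":0,"y":0,"z":2.5,"roll":0,"gripper":0.1}
    - {"x":0,"y":0,"z":2.5,"roll":0,"gripper":0.1}
    - {"x":0,"y":0,"z":1.5,"roll":0,"gripper":0.1}
    - {"x":0,"y":0,"z":0,"roll":0,"gripper":0.1}

```text
time_s: 25.07
ee_pos: [638.3, -60.4, 167.3]
orientation: [0.707, -0.007, 0.012, -0.707]
wrist_force: [0.3, -0.9, -0.8]
finger_gap: 0.188
```

Run:
```python
from lean import *
s=st(); im,i=snap('w25'); cv2.imwrite('pics/w25x.png',cv2.resize(im,None,fx=1.55,fy=1.55,interpolation=2))
```

```text
t 25.07 tcp [638.3 -60.4 167.3] ydir [ 0.007 -0.001 -1.   ] jaw yaw 88.48 gap 0.188 F [ 0.3 -0.9 -0.8] M [-0.02 -0.12  0.  ] q [-0.31  0.44  0.46  1.62 -0.21  1.12  1.75]
w25 ['camera_matrix', 'cam_to_world']
```

View pics/w25x.png

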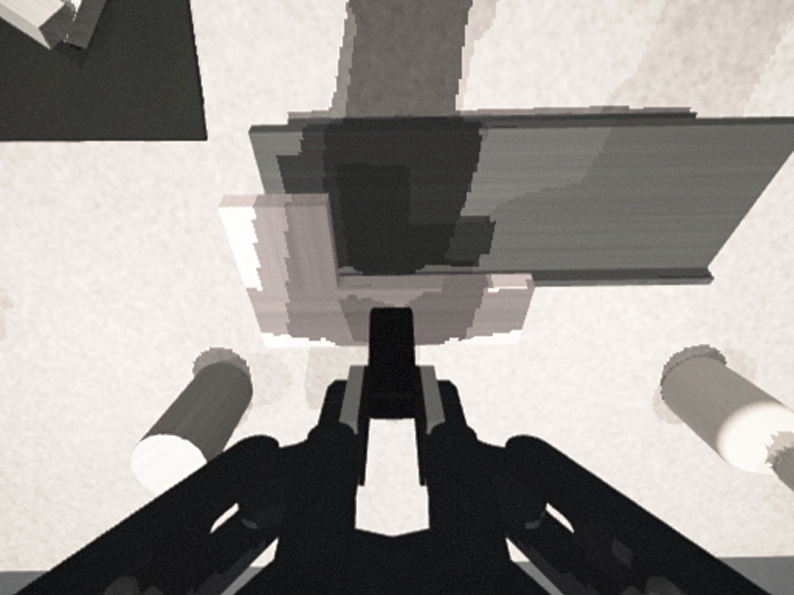

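The L is lifted and still tilted. I'll carry it to the same free bench spot for levelling.

step_arm:
  increments:
    - {"x":-0.1,"y":2,"z":0,"roll":0,"gripper":0.1}
    - {"x":-0.2,"y":3.5,"z":0,"roll":0,"gripper":0.1}
    - {"x":-0.2,"y":3.5,"z":0,"roll":0,"gripper":0.1}
    - {"x":-0.2,"y":3.5,"z":0,"roll":0,"gripper":0.1}
    - {"x":-0.2,"y":3.5,"z":0,"roll":0,"gripper":0.1}
    - {"x":-0.2,"y":3.5,"z":0,"roll":0,"gripper":0.1}
    - {"x":-0.2,"y":3.5,"z":0,"roll":0,"gripper":0.1}
    - {"x":-0.2,"y":3.5,"z":-1,"roll":0,"gripper":0.1}
    - {"x":0,"y":2.5,"z":-2.5,"roll":0,"gripper":0.1}
    - {"x":0,"y":1,"z":-3,"roll":0,"gripper":0.1}

```text
time_s: 25.95
ee_pos: [620.1, 247.9, 97.4]
orientation: [-0.705, 0.006, -0.007, 0.709]
wrist_force: [0.3, 1.1, -1.8]
finger_gap: 0.188
```

step_arm:
  increments:
    - {"x":0,"y":0,"z":-3,"roll":0,"gripper":0.1}
    - {"x":0,"y":0,"z":-2.5,"roll":0,"gripper":0.1}
    - {"x":0,"y":0,"z":-1,"roll":0,"gripper":0.1}
    - {"x":0,"y":0,"z":0,"roll":0,"gripper":0.1}
    - {"x":0,"y":0,"z":0,"roll":0,"gripper":0.1}
  force: 20

```text
time_s: 26.37
ee_pos: [620.9, 239.9, 33.1]
orientation: [0.707, -0.01, 0.009, -0.707]
wrist_force: [0.2, 0.3, -0.0]
finger_gap: 0.19
```

step_arm:
  increments:
    - {"x":0,"y":0,"z":-0.5,"roll":0,"gripper":0.1}
    - {"x":0,"y":0,"z":-0.2,"roll":0,"gripper":0.1}
    - {"x":0,"y":0,"z":0,"roll":0,"gripper":0.1}

```text
time_s: 26.62
ee_pos: [621.3, 240.6, 27.1]
orientation: [-0.707, 0.009, -0.01, 0.707]
wrist_force: [1.1, 0.4, -0.7]
finger_gap: 0.192
```

step_arm:
  increments:
    - {"x":0,"y":0,"z":-0.2,"roll":0,"gripper":0.1}
    - {"x":0,"y":0,"z":0,"roll":0,"gripper":0.1}

```text
time_s: 26.78
ee_pos: [623.2, 240.7, 26.8]
orientation: [-0.707, 0.008, -0.011, 0.708]
wrist_force: [0.3, -0.2, 4.6]
finger_gap: 0.192
```

Contact. Drag towards the robot as before.

step_arm:
  increments:
    - {"x":-0.3,"y":0,"z":-0.1,"roll":0,"gripper":0.1}
    - {"x":-0.3,"y":0,"z":0,"roll":0,"gripper":0.1}
    - {"x":-0.4,"y":0,"z":0,"roll":0,"gripper":0.1}
    - {"x":-0.4,"y":0,"z":-0.1,"roll":0,"gripper":0.1}
    - {"x":-0.4,"y":0,"z":-0.1,"roll":0,"gripper":0.1}
    - {"x":-0.4,"y":0,"z":-0.15,"roll":0,"gripper":0.1}
    - {"x":-0.1,"y":0,"z":-0.1,"roll":0,"gripper":0.1}
    - {"x":0,"y":0,"z":0,"roll":0,"gripper":0.1}

```text
time_s: 27.45
ee_pos: [600.9, 241.1, 23.3]
orientation: [-0.706, 0.007, -0.012, 0.708]
wrist_force: [-1.6, -1.5, 14.0]
finger_gap: 0.186
```

```bash
cat > ovl.py <<'E'
from lean import *
def ov(name,P,yaw,zu,rect=(120,330,90,290),f=2.9,out='o'):
    s=st(); im,i=snap(name); x0,x1,y0,y1=rect
    c=cv2.resize(im[y0:y1,x0:x1],None,fx=f,fy=f,interpolation=2); o=np.array([x0,y0])
    draw(c,i,poly(P,zu+8)+box(-9,9,-9,9,zu+8,zu+52),yaw,s['ee_pos'][:2],f,o); cv2.imwrite(f'pics/{out}.png',c)
E
python3 -c "
from ovl import *
ov('w26',ELL,178.5,0,out='r9')"
```

```text
t 27.45 tcp [600.9 241.1  23.3] ydir [ 0.006  0.003 -1.   ] jaw yaw 88.47 gap 0.186 F [-1.6 -1.5 14. ] M [-0.3   0.2  -0.06] q [-0.69  0.6   0.34  1.72 -0.25  0.86  1.3 ]
w26 ['camera_matrix', 'cam_to_world']
```

View pics/r9.png

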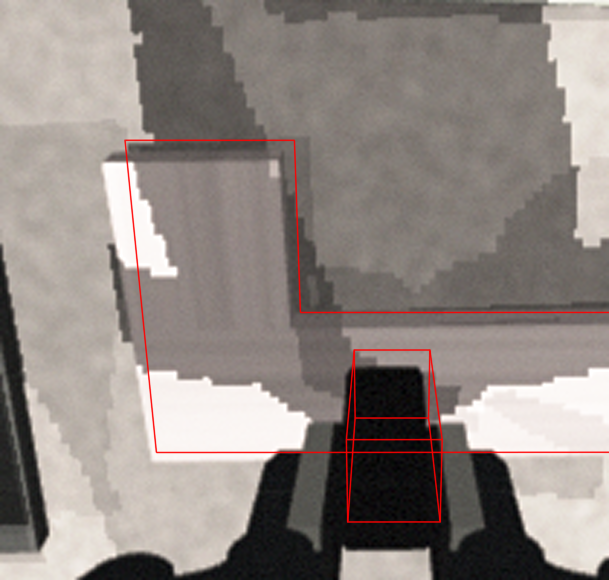

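The plate is mostly level with a few degrees left: the far arm still shows raised at (105,158). I'll drag and press a little more.

step_arm:
  increments:
    - {"x":-0.3,"y":0,"z":-0.1,"roll":0,"gripper":0.1}
    - {"x":-0.3,"y":0,"z":-0.1,"roll":0,"gripper":0.1}
    - {"x":-0.3,"y":0,"z":0,"roll":0,"gripper":0.1}
    - {"x":0,"y":0,"z":-0.1,"roll":0,"gripper":0.1}
    - {"x":0,"y":0,"z":0,"roll":0,"gripper":0.1}

```text
time_s: 27.92
ee_pos: [593.1, 241.2, 20.3]
orientation: [-0.706, 0.007, -0.012, 0.708]
wrist_force: [-1.2, -1.9, 12.6]
finger_gap: 0.193
```

```bash
python3 -c "
from ovl import *
ov('w27',ELL,178.5,0,out='r10')"
```

```text
t 27.92 tcp [593.1 241.2  20.3] ydir [ 0.008  0.003 -1.   ] jaw yaw 88.47 gap 0.193 F [-1.2 -1.9 12.6] M [-0.25 -0.09 -0.03] q [-0.7   0.59  0.34  1.74 -0.25  0.85  1.29]
w27 ['camera_matrix', 'cam_to_world']
```

View pics/r10.png

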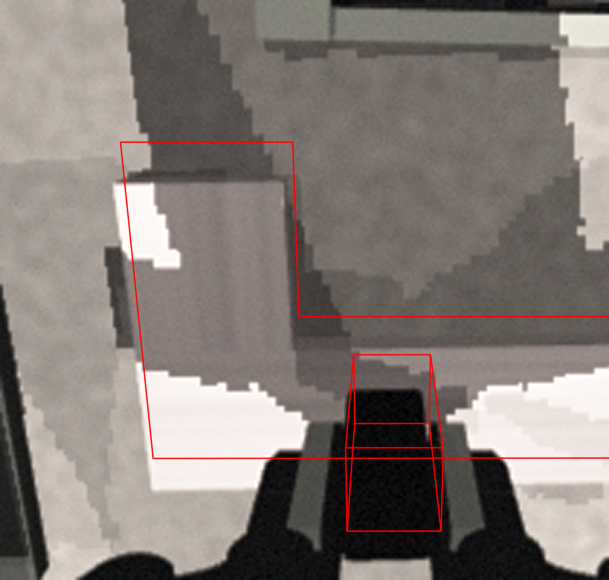

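The post is sliding in the pads now rather than turning, so I'll press straight down to finish the levelling.

step_arm:
  increments:
    - {"x":0.1,"y":0,"z":-0.15,"roll":0,"gripper":0.1}
    - {"x":0,"y":0,"z":-0.15,"roll":0,"gripper":0.1}
    - {"x":0,"y":0,"z":0,"roll":0,"gripper":0.1}
    - {"x":0,"y":0,"z":0,"roll":0,"gripper":0.1}

```text
time_s: 28.3
ee_pos: [593.2, 241.2, 19.7]
orientation: [-0.706, 0.008, -0.011, 0.708]
wrist_force: [-7.2, -3.4, 28.6]
finger_gap: 0.187
```

```bash
python3 -c "
from ovl import *
ov('w28',ELL,178.5,0,out='r11')"
```

```text
t 28.3 tcp [593.2 241.2  19.7] ydir [ 0.006  0.004 -1.   ] jaw yaw 88.47 gap 0.187 F [-7.2 -3.4 28.6] M [-0.62  1.37  0.04] q [-0.7   0.59  0.33  1.74 -0.25  0.85  1.29]
w28 ['camera_matrix', 'cam_to_world']
```

View pics/r11.png

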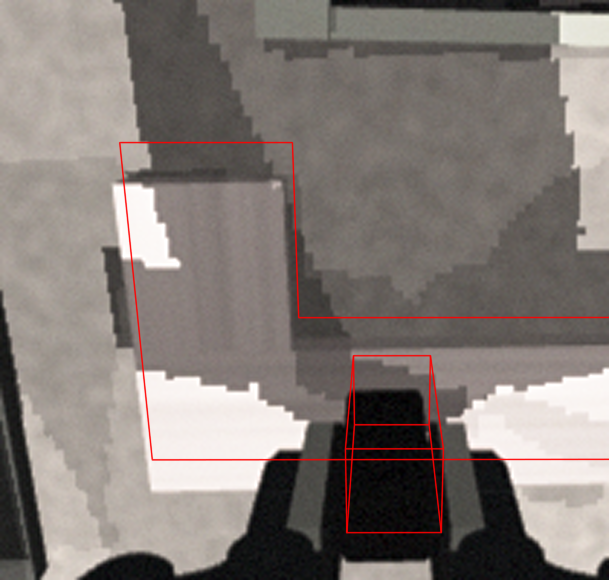

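Stiff contact at 28 N, so it is flat. I'll unload, open slightly, recentre on the post and regrip.

step_arm:
  increments:
    - {"x":0,"y":0,"z":0.3,"roll":0,"gripper":0.1}
    - {"x":0,"y":0,"z":0.05,"roll":0,"gripper":0.3}
    - {"x":0,"y":0,"z":0,"roll":0,"gripper":0.4}
    - {"x":0.4,"y":0,"z":0,"roll":0,"gripper":0.4}
    - {"x":0,"y":0,"z":0,"roll":0,"gripper":0.4}
    - {"x":0,"y":0,"z":0,"roll":0,"gripper":0.4}

```text
time_s: 28.85
ee_pos: [593.8, 240.3, 15.8]
orientation: [0.707, -0.01, 0.009, -0.707]
wrist_force: [-0.3, 0.2, 0.4]
finger_gap: 0.399
```

```bash
python3 -c "
from ovl import *
ov('w29',ELL,178.5,0,out='r12')"
```

```text
t 28.85 tcp [593.8 240.3  15.8] ydir [-0.001 -0.    -1.   ] jaw yaw 88.5 gap 0.399 F [-0.3  0.2  0.4] M [ 0.01  0.03 -0.04] q [-0.69  0.6   0.33  1.73 -0.25  0.85  1.29]
w29 ['camera_matrix', 'cam_to_world']
```

View pics/r12.png

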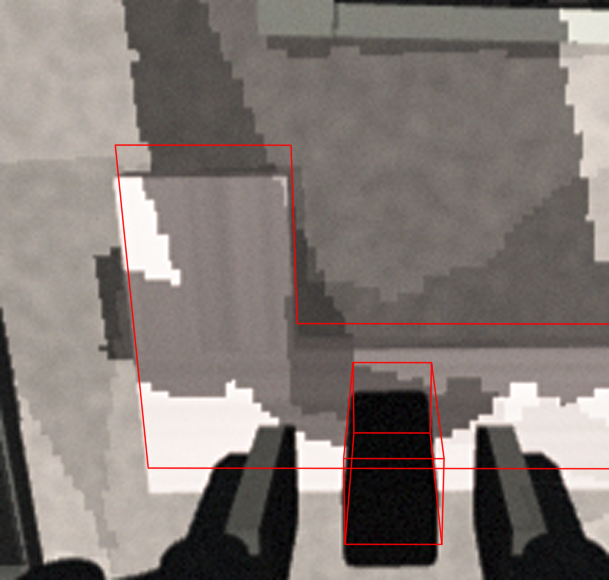

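The plate is flat, and the post sits about 5 mm +x of the TCP. I'll shift and grip.

step_arm:
  increments:
    - {"x":0.5,"y":0,"z":0.5,"roll":0,"gripper":0.4}
    - {"x":0,"y":0,"z":0,"roll":0,"gripper":0.4}
    - {"x":0,"y":0,"z":0,"roll":0,"gripper":0.1}
    - {"x":0,"y":0,"z":0,"roll":0,"gripper":0.1}
    - {"x":0,"y":0,"z":0,"roll":0,"gripper":0.1}
    - {"x":0,"y":0,"z":0,"roll":0,"gripper":0.1}
    - {"x":0,"y":0,"z":0,"roll":0,"gripper":0.1}
  force: 50

```text
time_s: 29.48
ee_pos: [599.6, 240.6, 22.0]
orientation: [-0.707, 0.009, -0.01, 0.707]
wrist_force: [1.0, -0.2, 2.5]
finger_gap: 0.182
```

```bash
python3 -c "
from ovl import *
ov('w30',ELL,178.5,0,out='r13')"
```

```text
t 29.48 tcp [599.6 240.6  22. ] ydir [ 0.001  0.    -1.   ] jaw yaw 88.5 gap 0.182 F [ 1.  -0.2  2.5] M [-0.11 -0.12  0.06] q [-0.69  0.6   0.34  1.72 -0.25  0.87  1.29]
w30 ['camera_matrix', 'cam_to_world']
```

View pics/r13.png

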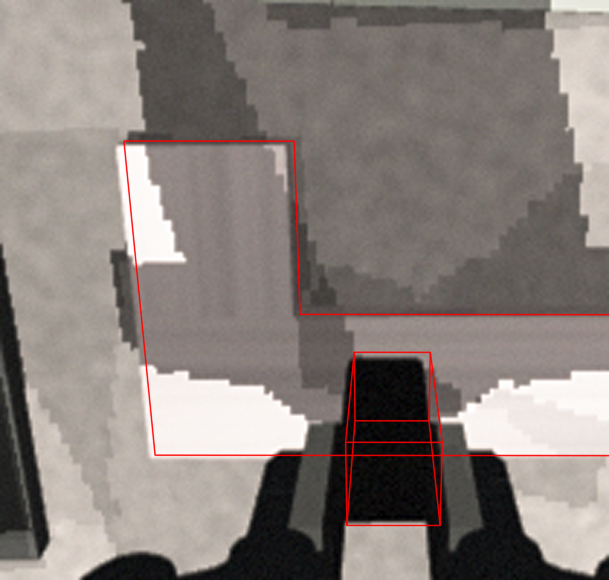

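The overlay matches exactly. I'll lift, turn +88° and carry it over the gap.

step_arm:
  increments:
    - {"x":0,"y":0,"z":1.5,"roll":0,"gripper":0.1}
    - {"x":0,"y":0,"z":3,"roll":3,"gripper":0.1}
    - {"x":0,"y":0,"z":3,"roll":7,"gripper":0.1}
    - {"x":-0.8,"y":0.7,"z":2,"roll":7,"gripper":0.1}
    - {"x":-1.4,"y":1.2,"z":0,"roll":7,"gripper":0.1}
    - {"x":-1.4,"y":1.2,"z":0,"roll":7,"gripper":0.1}
    - {"x":-1.4,"y":1.2,"z":0,"roll":7,"gripper":0.1}
    - {"x":-1.4,"y":1.2,"z":0,"roll":7,"gripper":0.1}
    - {"x":-1.4,"y":1.2,"z":0,"roll":7,"gripper":0.1}
    - {"x":-1.4,"y":1.2,"z":0,"roll":7,"gripper":0.1}

```text
time_s: 30.37
ee_pos: [505.0, 319.6, 115.3]
orientation: [-0.619, -0.341, 0.343, 0.619]
wrist_force: [1.2, -0.0, -1.8]
finger_gap: 0.186
```

step_arm:
  increments:
    - {"x":-1.4,"y":1.2,"z":0,"roll":7,"gripper":0.1}
    - {"x":-1.4,"y":1.2,"z":0,"roll":7,"gripper":0.1}
    - {"x":-1.4,"y":1.2,"z":0,"roll":7,"gripper":0.1}
    - {"x":-1.2,"y":1.3,"z":-1,"roll":7,"gripper":0.1}
    - {"x":0,"y":0,"z":-1,"roll":0.9,"gripper":0.1}
    - {"x":0,"y":0,"z":0,"roll":0,"gripper":0.1}
    - {"x":0,"y":0,"z":0,"roll":0,"gripper":0.1}
    - {"x":0,"y":0,"z":0,"roll":0,"gripper":0.1}

```text
time_s: 31.03
ee_pos: [453.9, 367.1, 96.2]
orientation: [0.517, 0.483, -0.484, -0.516]
wrist_force: [0.7, 0.8, -1.2]
finger_gap: 0.182
```

Run:
```python
from lean import *
s=st(); im,i=snap('w31'); cv2.imwrite('pics/w31x.png',cv2.resize(im,None,fx=1.55,fy=1.55,interpolation=2))
```

```text
t 31.03 tcp [453.9 367.1  96.2] ydir [-0.    -0.001 -1.   ] jaw yaw 176.22 gap 0.182 F [ 0.7  0.8 -1.2] M [-0.01  0.   -0.01] q [-0.75  0.39 -0.    1.81  0.    0.94  2.32]
w31 ['camera_matrix', 'cam_to_world']
```

View pics/w31x.png

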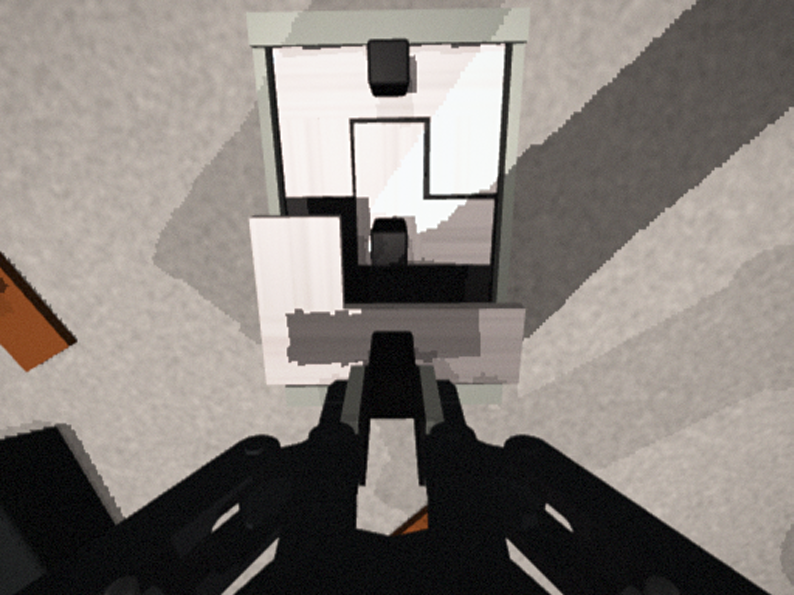

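Orientation is right: the arm at left points at the free corner. I'll lower to just above the rims and check.

step_arm:
  increments:
    - {"x":0,"y":0.2,"z":-1.5,"roll":0,"gripper":0.1}
    - {"x":0,"y":0,"z":-1.8,"roll":0,"gripper":0.1}
    - {"x":0,"y":0,"z":-1.1,"roll":0,"gripper":0.1}
    - {"x":0,"y":0,"z":0,"roll":0,"gripper":0.1}
    - {"x":0,"y":0,"z":0,"roll":0,"gripper":0.1}
    - {"x":0,"y":0,"z":0,"roll":0,"gripper":0.1}

```text
time_s: 31.58
ee_pos: [453.8, 370.8, 53.3]
orientation: [0.516, 0.484, -0.483, -0.516]
wrist_force: [-0.5, 0.1, -1.1]
finger_gap: 0.184
```

Run:
```python
from lean import *
s=st(); im,i=snap('w32'); x0,x1,y0,y1=140,365,65,270; f=2.9
cv2.imwrite('pics/r14.png',cv2.resize(im[y0:y1,x0:x1],None,fx=f,fy=f,interpolation=2))
```

```text
t 31.58 tcp [453.8 370.8  53.3] ydir [ 0.001  0.001 -1.   ] jaw yaw 176.36 gap 0.184 F [-0.5  0.1 -1.1] M [ 0.05 -0.01  0.03] q [-0.75  0.44 -0.01  1.84  0.    0.86  2.32]
w32 ['camera_matrix', 'cam_to_world']
```

View pics/r14.png

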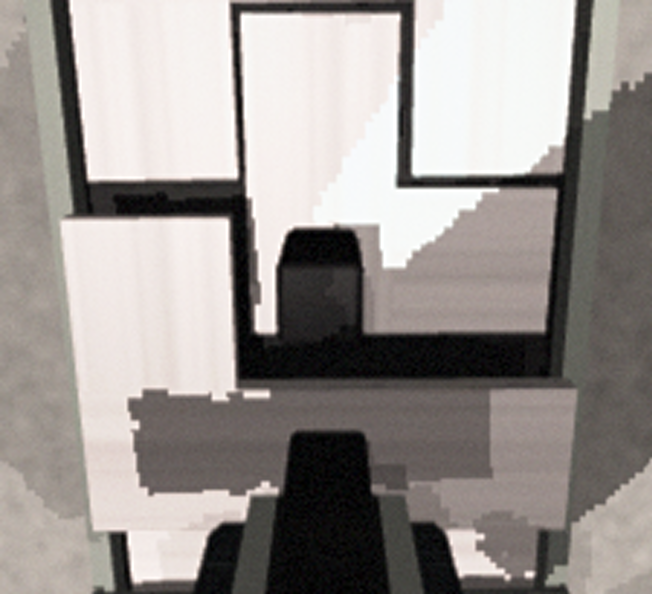

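Run:
```python
from fit import *
im,i=load('w32'); off=np.array([140,65]); f=2.9
zt=39.3
T=[((100,183),1,-21.5,13),((220,181),1,-21.5,13),((430,179),1,-21.5,13),((560,176),1,-21.5,13),((270,334),1,18.5,13),((400,333),1,18.5,13),((540,333),1,18.5,13),
((240,60),0,18.5,13),((245,200),0,18.5,13),((65,50),0,61.5,17),((78,180),0,61.5,17),((577,50),0,-61.5,17),((565,200),0,-61.5,17)]
x,r=fit(i,T,[452,328,-.05],off,f); print(x[:2],np.degrees(x[2]),np.round(r,1))
A=[((80,218),1,-58.5,zt),((220,217),1,-58.5,zt),((232,230),0,21.5,zt),((238,365),0,21.5,zt),((63,230),0,58.5,zt),((92,520),0,58.5,zt),((300,387),1,-18.5,zt),((560,387),1,-18.5,zt),((110,529),1,18.5,zt),((550,529),1,18.5,zt),((576,395),0,-58.5,zt),((568,520),0,-58.5,zt)]
a,ra=fit(i,A,[452,368,-.05],off,f); print(a[:2],np.degrees(a[2]),np.round(ra,1))
d=a[:2]-x[:2];c,s=np.cos(x[2]),np.sin(x[2]); print('rel tray',c*d[0]+s*d[1],-s*d[0]+c*d[1])
```

```text
[451.01376261 328.80454421] -2.954427490328695 [ 0.4  0.3  0.3 -0.  -0.5 -0.4 -0.   0.3  0.5 -2.9 -2.8  2.4  2.4]
[451.88808469 371.07691237] -3.395241011686839 [ 0.4  0.3 -0.2 -0.4 -0.2  0.1 -0.4 -0.2 -0.2  0.1  0.9 -0.1]
rel tray -1.305627186896532 42.26124568101043
```

step_arm:
  increments:
    - {"x":0.11,"y":-0.16,"z":-0.6,"roll":0.3,"gripper":0.1}
    - {"x":0,"y":0,"z":-0.8,"roll":0,"gripper":0.1}
    - {"x":0,"y":0,"z":-0.3,"roll":0,"gripper":0.1}
    - {"x":0,"y":0,"z":0,"roll":0,"gripper":0.1}
    - {"x":0,"y":0,"z":0,"roll":0,"gripper":0.1}

```text
time_s: 32.05
ee_pos: [453.7, 368.7, 35.0]
orientation: [-0.514, -0.485, 0.486, 0.514]
wrist_force: [-0.1, 0.1, -1.8]
finger_gap: 0.182
```

Run:
```python
from lean import *
s=st(); im,i=snap('w33'); x0,x1,y0,y1=140,365,65,270; f=2.9
cv2.imwrite('pics/r15.png',cv2.resize(im[y0:y1,x0:x1],None,fx=f,fy=f,interpolation=2))
```

```text
t 32.05 tcp [453.7 368.7  35. ] ydir [-0.001 -0.001 -1.   ] jaw yaw 176.71 gap 0.182 F [-0.1  0.1 -1.8] M [0.02 0.03 0.03] q [-0.75  0.46 -0.01  1.86  0.01  0.82  2.32]
w33 ['camera_matrix', 'cam_to_world']
```

View pics/r15.png

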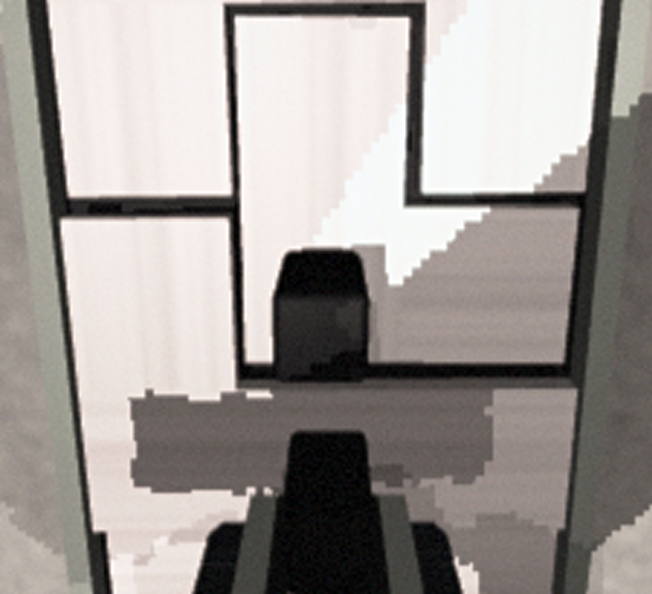

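Run:
```python
from fit import *
from tray import *
im,i=load('w33'); x0,x1,y0,y1=150,240,140,205; f=8
cv2.imwrite('pics/z1.png',cv2.resize(im[y0:y1,x0:x1],None,fx=f,fy=f,interpolation=2))
x0,x1,y0,y1=215,350,125,205
cv2.imwrite('pics/z2.png',cv2.resize(im[y0:y1,x0:x1],None,fx=5.5,fy=5.5,interpolation=2))
```

```text
(no output)
```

View pics/z1.png

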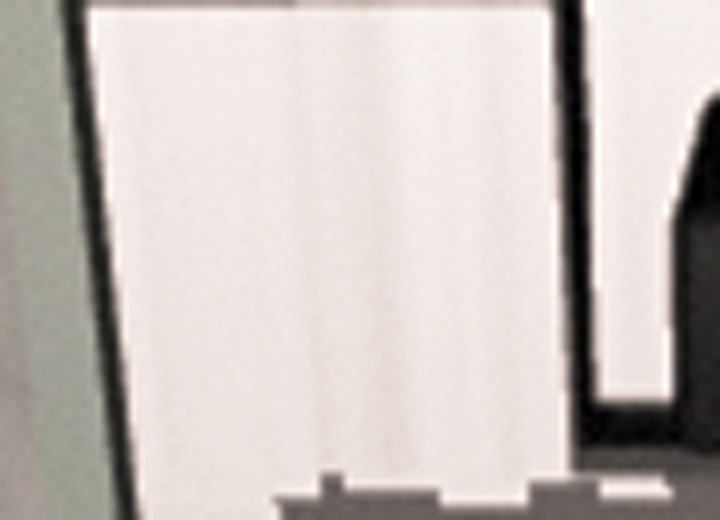

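View pics/z2.png

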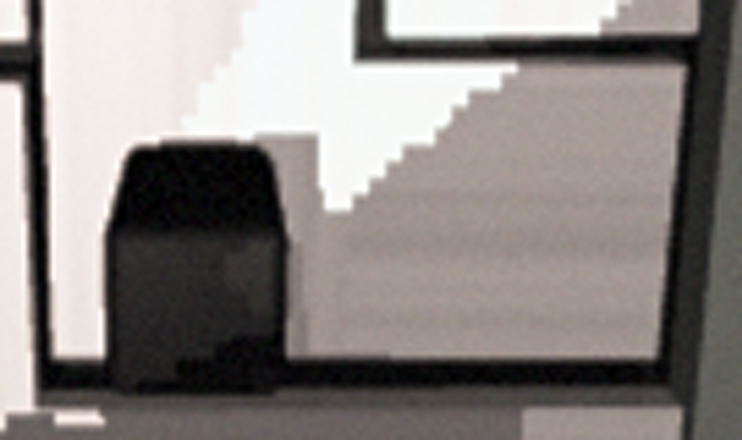

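The gap to the angle's side is tight after parallax (about 1.5 mm) against 3.7 mm at the wall. I'll shift +x by 1 mm and lower.

step_arm:
  increments:
    - {"x":0.1,"y":0,"z":0,"roll":0,"gripper":0.1}
    - {"x":0,"y":0,"z":-0.3,"roll":0,"gripper":0.1}
    - {"x":0,"y":0,"z":-0.3,"roll":0,"gripper":0.1}
    - {"x":0,"y":0,"z":0,"roll":0,"gripper":0.1}
    - {"x":0,"y":0,"z":0,"roll":0,"gripper":0.1}

```text
time_s: 32.52
ee_pos: [454.8, 368.7, 29.1]
orientation: [-0.514, -0.485, 0.486, 0.514]
wrist_force: [0.0, -0.1, -1.3]
finger_gap: 0.185
```

Run:
```python
from lean import *
s=st(); im,i=snap('w34'); x0,x1,y0,y1=140,365,65,270; f=2.9
cv2.imwrite('pics/r16.png',cv2.resize(im[y0:y1,x0:x1],None,fx=f,fy=f,interpolation=2))
```

```text
t 32.52 tcp [454.8 368.7  29.1] ydir [-0.001 -0.    -1.   ] jaw yaw 176.7 gap 0.185 F [ 0.  -0.1 -1.3] M [ 0.02  0.03 -0.04] q [-0.75  0.47 -0.01  1.86  0.01  0.81  2.32]
w34 ['camera_matrix', 'cam_to_world']
```

View pics/r16.png

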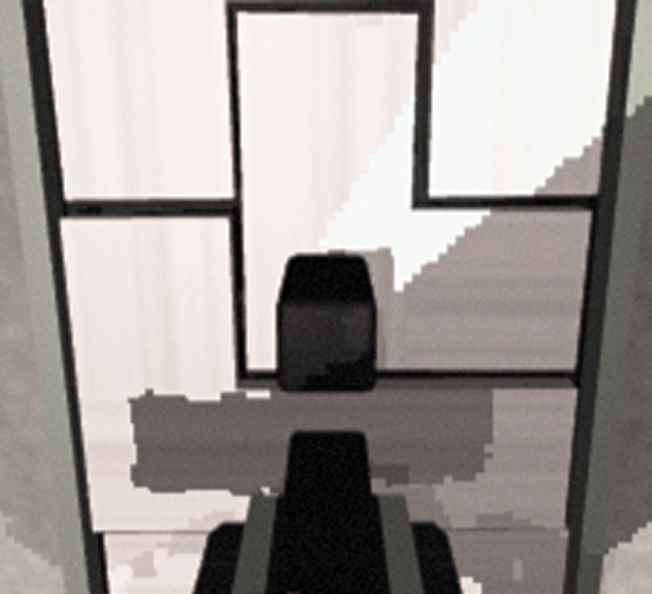

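It is in the pocket with all gaps visible. I'll nudge -y 0.5 mm, lower to contact.

step_arm:
  increments:
    - {"x":0,"y":-0.05,"z":-0.1,"roll":0,"gripper":0.1}
    - {"x":0,"y":0,"z":-0.1,"roll":0,"gripper":0.1}
    - {"x":0,"y":0,"z":0,"roll":0,"gripper":0.1}

```text
time_s: 32.82
ee_pos: [454.9, 368.3, 27.2]
orientation: [-0.514, -0.485, 0.486, 0.514]
wrist_force: [-0.3, -0.1, -2.1]
finger_gap: 0.184
```

step_arm:
  increments:
    - {"x":0,"y":0,"z":-0.1,"roll":0,"gripper":0.1}
    - {"x":0,"y":0,"z":-0.05,"roll":0,"gripper":0.1}
    - {"x":0,"y":0,"z":0,"roll":0,"gripper":0.1}

```text
time_s: 33.07
ee_pos: [455.1, 368.5, 26.9]
orientation: [-0.514, -0.485, 0.485, 0.514]
wrist_force: [-2.7, -1.1, 4.4]
finger_gap: 0.182
```

Run:
```python
from lean import *
s=st(); im,i=snap('w35'); x0,x1,y0,y1=140,365,65,270; f=2.9
cv2.imwrite('pics/r17.png',cv2.resize(im[y0:y1,x0:x1],None,fx=f,fy=f,interpolation=2))
```

```text
t 33.07 tcp [455.1 368.5  26.9] ydir [-0.  0. -1.] jaw yaw 176.7 gap 0.182 F [-2.7 -1.1  4.4] M [-0.32  0.4   0.03] q [-0.75  0.48 -0.01  1.86  0.01  0.81  2.33]
w35 ['camera_matrix', 'cam_to_world']
```

View pics/r17.png

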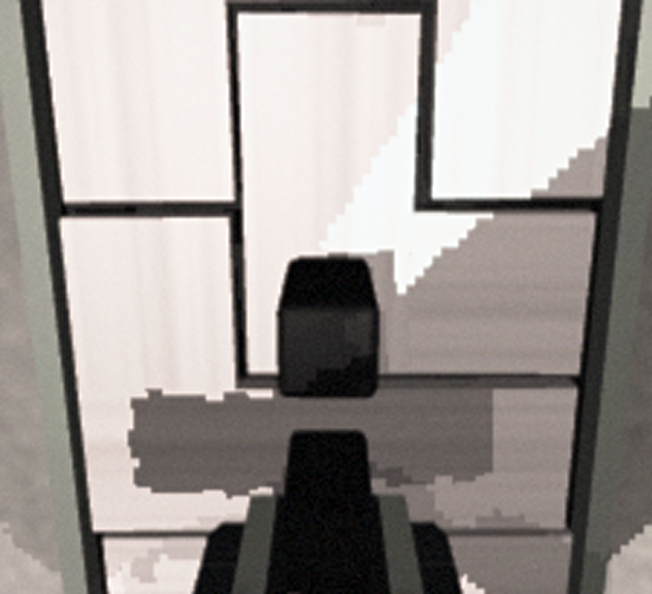

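Floor contact at 4.4 N, with even gaps on every side. Release and rise.

step_arm:
  increments:
    - {"x":0,"y":0,"z":0,"roll":0,"gripper":0.3}
    - {"x":0,"y":0,"z":0,"roll":0,"gripper":0.5}
    - {"x":0,"y":0,"z":0,"roll":0,"gripper":0.7}
    - {"x":0,"y":0,"z":0.5,"roll":0,"gripper":0.8}
    - {"x":0,"y":0,"z":2.5,"roll":0,"gripper":1}
    - {"x":0,"y":0,"z":4,"roll":0,"gripper":1}
    - {"x":0,"y":0,"z":4,"roll":0,"gripper":1}
    - {"x":0,"y":0,"z":4,"roll":0,"gripper":1}
    - {"x":0,"y":0,"z":3,"roll":0,"gripper":1}
    - {"x":0,"y":0,"z":0,"roll":0,"gripper":1}

```text
time_s: 33.95
ee_pos: [458.8, 371.6, 214.2]
orientation: [0.514, 0.49, -0.48, -0.514]
wrist_force: [0.3, 0.7, 0.9]
finger_gap: 1.002
```

step_arm:
  increments:
    - {"x":0,"y":1,"z":0,"roll":0,"gripper":1}
    - {"x":0,"y":1,"z":0,"roll":0,"gripper":1}
    - {"x":0,"y":0,"z":0,"roll":0,"gripper":1}
    - {"x":0,"y":0,"z":0,"roll":0,"gripper":1}

```text
time_s: 34.28
ee_pos: [453.6, 389.1, 204.0]
orientation: [-0.513, -0.485, 0.487, 0.514]
wrist_force: [0.6, -0.8, -0.2]
finger_gap: 0.997
```

Run:
```python
from lean import *
s=st(); im,i=snap('w36'); x0,x1,y0,y1=130,380,60,260
cv2.imwrite('pics/f1.png',cv2.resize(im[y0:y1,x0:x1],None,fx=3,fy=3,interpolation=2))
t=capture('top'); cv2.imwrite('pics/top1.png',t); cv2.imwrite('pics/sc1.png',capture('scene'))
a=cv2.imread('pics/top0.png')[120:260,90:420]; b=t[120:260,90:420]
cv2.imwrite('pics/cmp.png',cv2.resize(np.vstack([a,b]),None,fx=2.1,fy=2.1))
```

```text
t 34.28 tcp [453.6 389.1 204. ] ydir [-0.003 -0.002 -1.   ] jaw yaw 176.84 gap 0.997 F [ 0.6 -0.8 -0.2] M [ 0.01 -0.06 -0.01] q [-0.77  0.31 -0.01  1.67  0.    1.17  2.3 ]
w36 ['camera_matrix', 'cam_to_world']
```

View pics/f1.png

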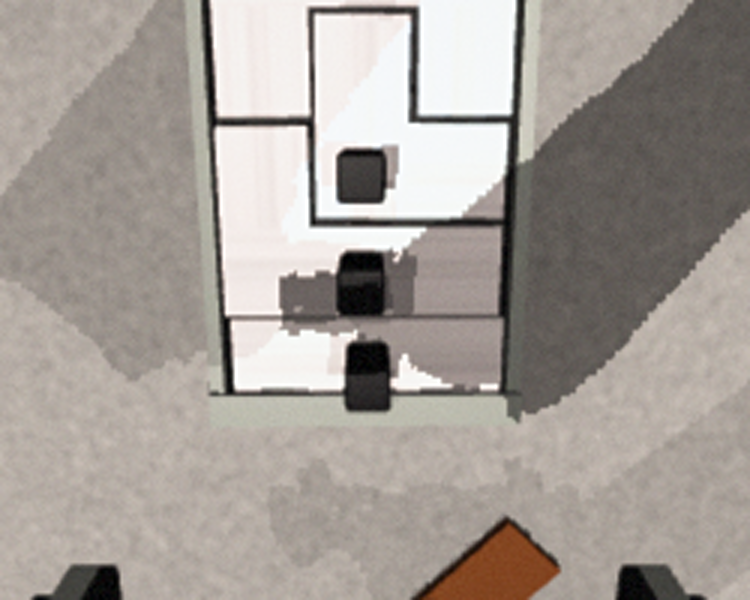

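View pics/cmp.png

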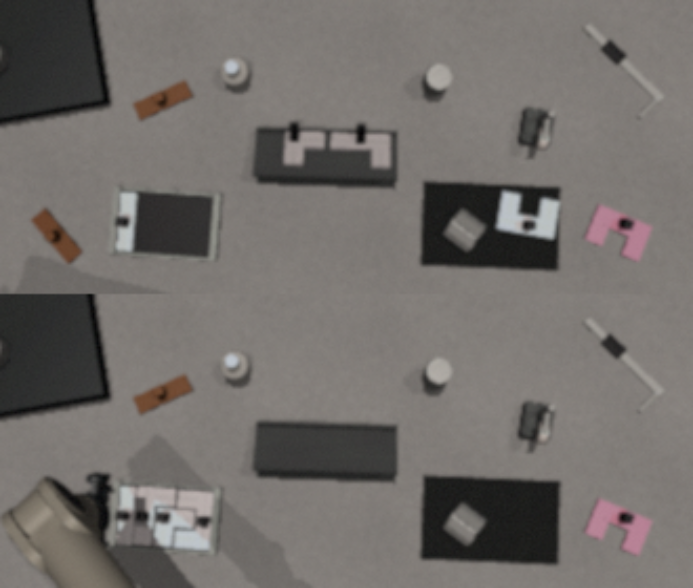

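All four plates lie flat and fitted, and every bystander and look-alike stands where it was. One last look at the C's lip end.

Run:
```python
from lean import *
im,i=load('w36'); cv2.imwrite('pics/f2.png',cv2.resize(im[0:110,170:330],None,fx=4,fy=4,interpolation=2))
```

```text
(no output)
```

View pics/f2.png

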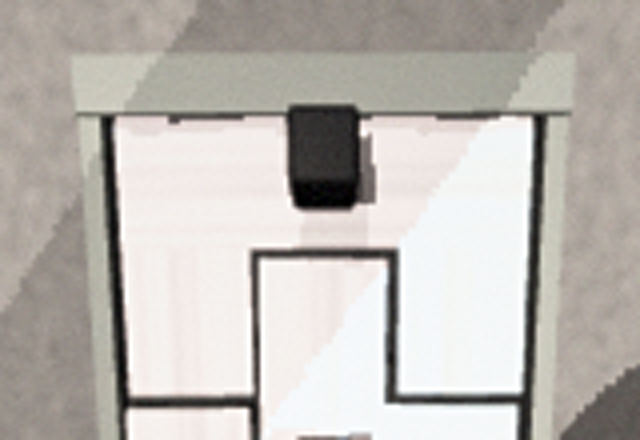

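The C's back edge runs under the lip at row 113 with no floor showing between them. Handing in.

```bash
python3 -c "
from rig import robot
print(robot.sign_off()); print(robot.sense()['time_s'])"
```

```text
the job is handed in; nothing more can be done
None
the job is handed in; nothing more can be done
```

The job is done and handed in at about 34 s. All four plates lie flat in the tray, with the C-plate tucked under the lip at the end opposite the bar. Sign-off gave no verdict.

- **C-plate:** I lowered it just inside the lip, slid it 11 mm under and let go at about 4 N of floor contact.
- **Small angle and L-plate:** Both came off the rest tilted 30°. I swivelled each one level against a clear patch of bench, pressing with up to 29 N. I regripped each there, then lowered it into its pocket; floor contact was about 5.6 N for the angle and 4.4 N for the L-plate.

**Last checks:**
- The wrist picture shows narrow gaps all round and no tray floor showing between the C-plate and its lip.
- Before-and-after top views show the stand, cylinder, bottle, V-block and all the look-alikes where they started.
- The gripper was open and well clear of everything.

**What disagreed:**
- The camera's positions were off from the gripper's by 2–4 mm, so I lined up each placement by comparing the held plate with its surroundings in the same picture.
- The L-plate's gap to the bar looked slightly narrower than the nominal 3 mm. I moved the plate 0.5 mm away from the bar before setting it down, and a gap was still visible afterwards.

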